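# Load the label feeder's spring spindle and engage the feed

## Robot

A 6-joint arm with a two-finger parallel gripper is mounted at the origin on the work surface. World frame = base frame: x ahead of the robot, y to its left, z up, the work surface at z = 0. Lengths are in m, angles in rad, forces in N, time in s.
With the tool pointing down it reaches from about 0.3 to 0.85 m from the base axis. Payload 5.4 kg.
Tool frame: the origin (TCP) lies at the very end of the fingers, on their centre line; the grasp point (between the pads) lies 19 mm behind it; y points along the fingers, z is the direction in which the jaws open and shut, and the axes are right-handed (so a half turn about y gives the same grasp; the last joint's range is limited). The gripper opens to 85 mm and grips with 20 to 120 N. Pads are 22 mm wide; open, the fingers measure 114 mm over their backs; the gripper's body (76 mm by 85 mm) begins 54 mm behind the grasp point. The pads swing forward as they close: fully open they stand 13 mm farther back than shut.
Start: joints at [1.027, 0.158, 1.597, -0, 1.386, -0.21], TCP at [0.188, 0.543, 0.231] pointing down, gripper open.
Joint ranges: [-2.91, 2.91], [-0.94, 2.29], [0.18, 2.7], [-1.29, 4.43], [0.17, 2.64], [-3, 3]. Speed limits (rad/s): [2.57, 2.57, 3.14, 3.14, 3.14, 3.14].

## Interface

Orientations are given as a rotation vector (axis times angle).
In Python, from bench import sense, capture, finish_job gives the robot as it stands.
- The arm moves only by the tool arm_command, never from a script. Its argument "plan" is a list that holds one entry, the list of rows, each a list of 7 numbers: the finger opening in m, from 0 to 0.0854, then the shift along the world's x, y, z in m, then the turn, a rotation vector about the world's x, y, z in rad. A call has 1 to 12 rows; each row is the pose to reach, as a shift and turn from the pose commanded when the call began; what a row does not reach only later rows make up. A row lasts 1/12 s, in which the tool goes at most 41.7 mm and 7.16 degrees, less where a joint would pass 70% of its speed; a pose out of reach is approached as far as the arm can. A call with a gripper value outside its range is refused whole. The fingers move at their own pace and stop on an object; "grip_force" is the grip in N (left out, the last holds). Time passes only in rows, so rows that repeat a pose let the fingers close. It gives the time, the measured TCP pose, the force and the opening at its end, in the units of the state.
- sense(): the state, without advancing time (a new reading comes with each control period).
- capture(name): name is "scene" or "top" or "wrist"; returns a dict with "pixels" (400x640x3 uint8, red, green, blue), "K" (3x3 intrinsics, pixels), "k1" (the pictures are not rectified: a ray, as slopes to the right and down, at radius r is drawn at 1 + k1 r^2 times it, then the intrinsics apply), "extrinsics" (4x4, takes a point from world to camera coordinates). Camera axes: x right, y up, looking along -z (the intrinsics and any distortion apply to the point x, -y, -z); pixel columns grow to the right and rows downward; lengths in m; the calibration is good to about 2 mm. A picture is of the moment at which its call begins. There is no depth.
- finish_job(): hands the job in, once; it reports no verdict.
The state is a dict: "time": time; "q": joint angles; "joint_vel": joint speeds; "effort": joint torques, N m; "tool_pos": TCP position; "ee_rot": TCP orientation; "force": force on the tool from outside, world axes, zero at the start; "wrist_torque": the same for the moment, N m; "gripper_width": opening from 0.0 (shut) to 1.0 (fully open).
Only numpy, scipy, OpenCV 4.12 (cv2) and the standard library are available. Lean on these libraries where they do the work, as an engineer would, in place of code of your own. Each camera call takes 0.05 s, during which the arm holds its last target.

## Task

Load the label feeder: fit the spring spindle between its two end cups, the spring plunger in the open-topped cup and the short stub in the closed cup, and let go so that the spring holds it. Then, with the spindle in place, work the feed lever through its zigzag gate to the far end of the slot and let go. Leave the other things on the table where they are.

Things in the scene. Friction and masses are not known exactly. Their poses are not given: they have to be found in the camera images.
- spindle_center (a point): Centre (half-way up and along) of the bar of the loose spring spindle: aluminium square bar 110 mm long, 34 x 34 mm, lying flat, about 0.25 kg; grasp it across its 34 mm width. Own x runs along the bar to its fixed stub, z is up. The +x end has a short steel stub, the -x end a longer white nylon plunger with dark spring turns at its root. Free length over all 150 mm.
- stub_tip (a point): Tip of the spindle's fixed steel stub (14 mm diameter, 10 mm long), on its axis, 65 mm from spindle_center along the spindle's +x.
- nose_tip (a point): Tip of the spindle's spring plunger (12 mm diameter, stands out 30 mm when free, slippery), on its axis; 85 mm from spindle_center along the spindle's -x when free, nearer as it is pressed in.
- plunger (a joint): How far the spring plunger is pressed in, m: 0 = free, 0.024 = fully in. About 2.4 N to start, 0.3 N more per mm (about 8 N at 18 mm). It is 0.006 when the spindle is seated.
- feeder: Fixed label feeder: grey base 80 x 190 x 12 mm, two uprights facing each other along its own y. Origin at table height, under the middle of the seated spindle's bar; z up. The seated spindle's +x points to the feeder's +y, its bar centre at feeder (0, 0, 77.5 mm). Nothing between the uprights stands above 45 mm. 136 mm from the tall upright's face to the closed cup's mouth.
- cup_closed (a point): Centre of the inner floor of the closed round cup, 65 mm from the feeder origin along its +y, 80 mm above the table. Steel, 36 mm outer, 19 mm inner diameter, 8 mm deep, mouth facing -y. Its upright is 44 mm wide, 107 mm high. It takes the stub, whose tip ends at the floor, 2.5 mm below the cup's axis.
- cup_open (a point): Where the plunger's tip ends: 79 mm from the feeder origin along its -y, 77.5 mm above the table, on the face of a bare plate 50 mm wide, 130 mm high. Two prongs 17 mm apart (tops 89.5 mm up) and a floor (71.5 mm up) stand 8 mm out from it: a U open at the top. Press the plunger in some 18 mm on the plate above the prongs, lower, then let out 12 mm.
- gate: The fixed feed gate, a box 150 (own x) x 100 (own y) mm, top 62 mm above the table; origin at table height under its centre. Its 12 mm steel top plate has a zigzag slot 16 mm wide. Slot centre line in gate x, y (mm): (-45,-13) to (-15,-13) to (-15,13) to (15,13) to (15,-13) to (45,-13). The stem of the lever is 12 mm thick.
- lever_knob (a point): Centre of the black round knob on the feed lever, 28 mm diameter, 34 mm high, centre 109 mm above the table; upright, it slides without tilting. It starts in the first straight of the slot, at the gate's -x end.
- feed_along (a joint): Lever travel along the gate's own +x, m: 0 at the -x end of the slot (gate x = -45 mm), 0.090 at the far end. Drags with about 1 N and stays where it is left.
- feed_across (a joint): Lever travel along the gate's own +y, m: 0 at gate y = -13 mm, 0.026 at gate y = +13 mm.
- drive_rail: Bystander: grey steel drive rail, a bar 180 x 24 x 18 mm lying flat; origin at the centre of its underside.
- fuse: Bystander: stubby green glass fuse, 29 mm diameter, 62 mm high, standing; origin at the centre of its underside.
- power_knob: Bystander: black bakelite knob, 60 mm diameter, 34 mm high; origin at the centre of its underside.
- cleaner: Bystander: white bottle, 46 mm diameter, 150 mm high; origin at the centre of its underside.
- label_core: Bystander: empty cardboard label core, 66 mm diameter, 45 mm high, standing; origin at the centre of its underside.
- disk_a: Bystander: yellow 5.25-inch disk, 133 x 133 x 4 mm, lying flat; origin at the centre of its underside.
- disk_b: Bystander: yellow 5.25-inch disk, 133 x 133 x 4 mm, lying flat; origin at the centre of its underside.
Mind the look-alikes: they are no part of the job. Leave any turquoise or yellow look-alike of the part that bears spindle_center alone.

How it is judged:
By the outcome, as a careful person would: the job done as asked, in the order asked, and still so for the second after the job is handed in, with the robot touching nothing.
It also fails if it takes over 61 s, if anything falls off the work surface, if the arm or the gripper's body presses on something with over 40 N, if the wrist force passes 120 N, or if a joint passes its speed limit or range.

## Working session

There is one attempt and no reset: what is moved stays moved. The work goes in short steps, Python scripts to look and compute and a tool call to move; the robot and the scene stay as the last step left them, time stands still between calls to the robot, and variables do not carry over. Pictures are saved under pics/ and viewed, and the job is handed in when it is done.

Besides the shell and the picture viewer there is one more tool, called by a JSON object that holds its "fn" and its "kwargs", one argument or row to a line. arm_command: Moves the arm, as the interface text tells. Its arguments: {"type":"object","properties":{"plan":{"type":"array"},"grip_force":{"type":"number"}},"required":["plan"]}

```bash
ls; mkdir -p pics
python3 - <<'E'
from bench import sense,capture
import cv2,numpy as np
s=sense();print(s)
for n in("scene","top","wrist"):
    c=capture(n);cv2.imwrite(f"pics/{n}0.png",c["pixels"][:,:,::-1]);np.savez(f"{n}0.npz",**{k:c[k] for k in("pixels","K","k1","extrinsics")});print(n,c["K"],c["k1"],c["extrinsics"])
E
```

```text
pics
{'time': 0.0, 'q': array([ 1.02690103e+00,  1.59065909e-01,  1.59826540e+00,  2.17724322e-05,
        1.38619475e+00, -2.10108596e-01]), 'joint_vel': array([-5.38813764e-04,  3.51884242e-04,  2.57883209e-04,  7.94350565e-04,
        6.93364678e-05, -1.19203214e-04]), 'effort': array([-6.42012092e-04, -3.96011639e+01, -3.31428301e+01, -2.32105649e-04,
        8.66991060e-03, -3.27004079e-05]), 'tool_pos': array([0.18807784, 0.54272316, 0.23029082]), 'ee_rot': array([-1.55667164,  0.26257983, -0.26142589]), 'force': array([ 0.12347338,  0.50058881, -0.19332142]), 'wrist_torque': array([ 0.00462966, -0.02876961, -0.0149731 ]), 'gripper_width': 0.9987205800367459}
scene [[429.52687956   0.         323.0541271 ]
 [  0.         429.52687956 199.45282125]
 [  0.           0.           1.        ]] -0.026929340607431136 [[-0.68587215  0.7275814   0.01430726  0.3051404 ]
 [-0.60212135 -0.57842615  0.55033905  0.20911957]
 [ 0.40869214  0.36884752  0.83481868 -1.41505044]
 [ 0.          0.          0.          1.        ]]
top [[486.43398255   0.         323.41075139]
 [  0.         486.43398255 208.2162195 ]
 [  0.           0.           1.        ]] 0.0479790288980632 [[ 0.0067583  -0.99997353  0.00269581 -0.03290935]
 [ 0.99532858  0.0069865   0.09629232 -0.4642772 ]
 [-0.0963086   0.00203245  0.99534945 -1.39246157]
 [ 0.          0.          0.          1.        ]]
wrist [[351.82405834   0.         319.13378018]
 [  0.         351.82405834 201.80023833]
 [  0.           0.           1.        ]] -0.028014336038975348 [[ 3.28530240e-01  9.44492956e-01 -9.68719912e-04 -5.73076723e-01]
 [-9.03246492e-01  3.13883045e-01 -2.92614437e-01  3.67661212e-02]
 [-2.76068210e-01  9.70076842e-02  9.56230021e-01 -3.80259220e-01]
 [ 0.00000000e+00  0.00000000e+00  0.00000000e+00  1.00000000e+00]]
```

View pics/scene0.png

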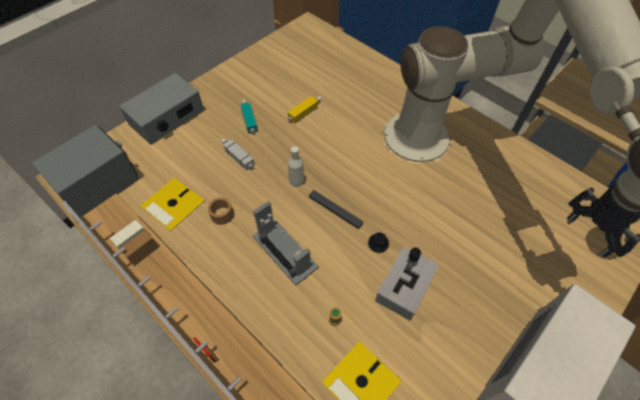

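View pics/top0.png

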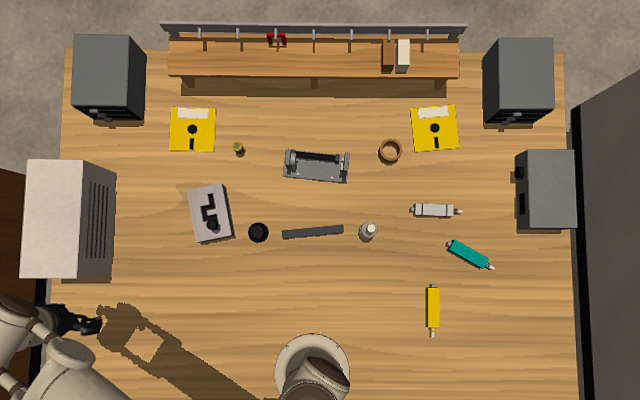

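View pics/wrist0.png

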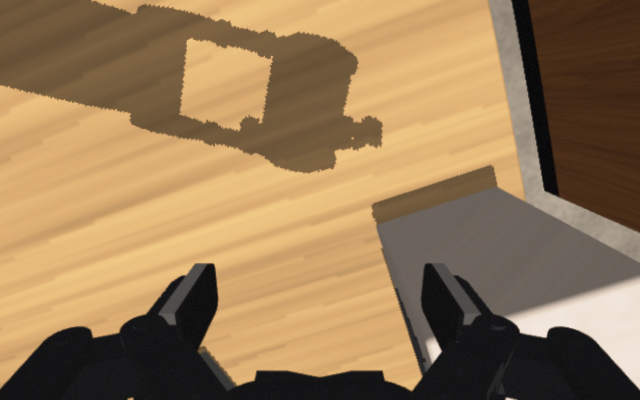

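```bash
cat > h.py <<'E'
import numpy as np,cv2
def load(n): 
    d=np.load(n+".npz"); return {k:d[k] for k in d}
def proj(c,p):
    p=np.atleast_2d(p);E=c["extrinsics"];q=p@E[:3,:3].T+E[:3,3]
    a=np.c_[q[:,0],-q[:,1]]/(-q[:,2:3]);r2=(a**2).sum(1,keepdims=True);a=a*(1+float(c["k1"])*r2)
    K=c["K"];return a*[K[0,0],K[1,1]]+K[:2,2]
def ray(c,uv):
    uv=np.atleast_2d(np.float64(uv));K=c["K"]
    a=cv2.undistortPoints(uv[:,None],K,np.array([float(c["k1"]),0,0,0]))[:,0]
    E=c["extrinsics"];R=E[:3,:3];d=np.c_[a[:,0],-a[:,1],-np.ones(len(a))]@R
    return -R.T@E[:3,3],d
def onz(c,uv,z):
    o,d=ray(c,uv);return o+d*((z-o[2])/d[:,2:3])
def tri(c1,u1,c2,u2):
    o1,d1=ray(c1,u1);o2,d2=ray(c2,u2);out=[]
    for a,b in zip(d1,d2):
        t=np.linalg.lstsq(np.c_[a,-b],o2-o1,rcond=None)[0];p,q=o1+a*t[0],o2+b*t[1];out.append([*((p+q)/2),np.linalg.norm(p-q)])
    return np.array(out)
def crop(c,u,v,w,h,s,name):
    im=c["pixels"][v:v+h,u:u+w,::-1];cv2.imwrite("pics/"+name,cv2.resize(im,None,fx=s,fy=s,interpolation=cv2.INTER_CUBIC))
E
python3 - <<'E'
from h import *
t=load("top0")
crop(t,270,135,90,60,8,"feed_top.png")
crop(t,180,175,80,75,8,"gate_top.png")
crop(t,400,190,80,40,8,"spin_top.png")
s=load("scene0")
crop(s,240,195,90,90,6,"feed_sc.png")
E
```

```text
(no output)
```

View pics/feed_top.png

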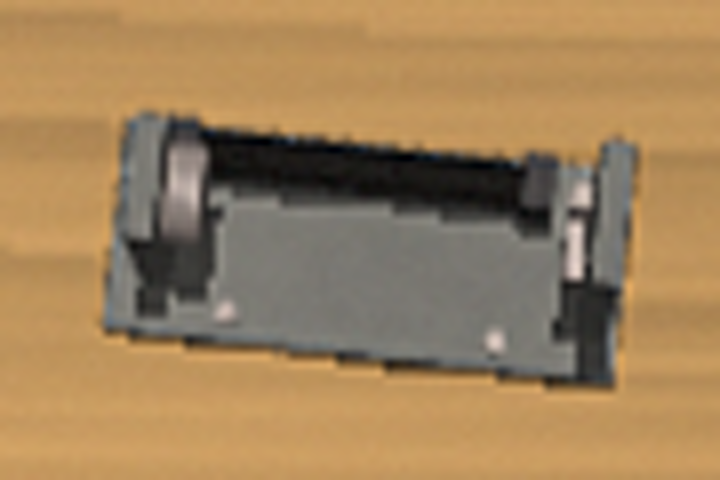

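View pics/gate_top.png

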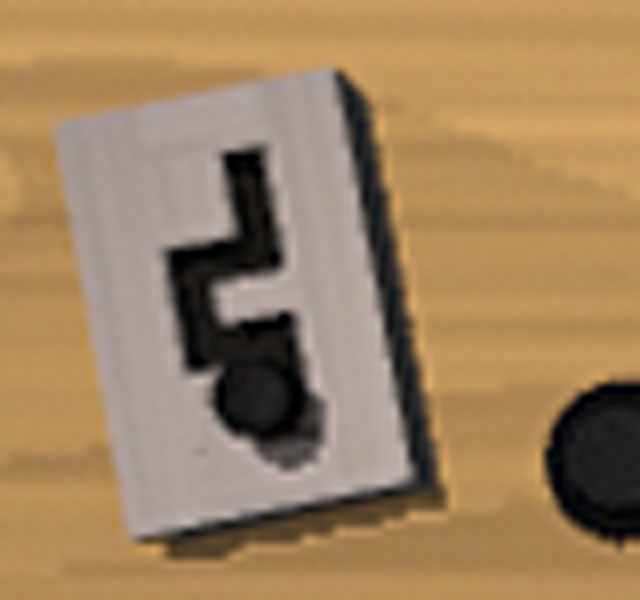

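View pics/spin_top.png

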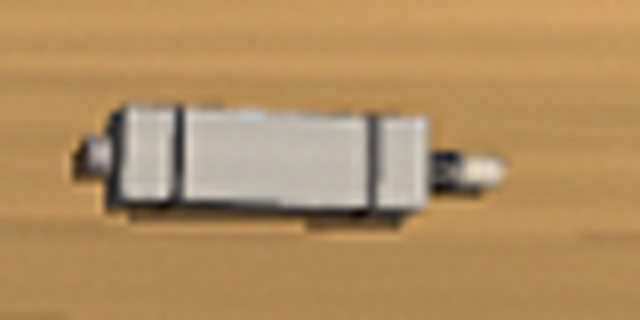

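View pics/feed_sc.png

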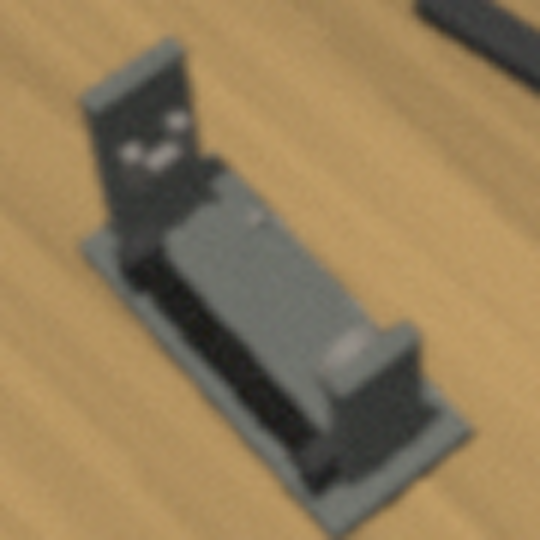

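Run:
```python
from h import *
np.set_printoptions(precision=4,suppress=True)
t=load("top0")
f=lambda pts,u,v,z,s=8: onz(t,[(u+(a-(s-1)/2)/s,v+(b-(s-1)/2)/s) for a,b in pts],z)
g=f([(57,125),(337,70),(415,485),(135,540)],180,175,.062);print("gate",g,g.mean(0))
x=(g[0]+g[1]-g[2]-g[3])/2;print(np.linalg.norm(x),np.degrees(np.arctan2(x[1],x[0])))
print("knob",f([(260,398)],180,175,.126))
sp=f([(125,105),(428,118),(428,208),(120,200)],400,190,.034);print("sp",sp,sp.mean(0))
x=(sp[0]+sp[3]-sp[1]-sp[2])/2;print(np.linalg.norm(x),np.degrees(np.arctan2(x[1],x[0])))
print("tips z17",f([(80,155),(505,172)],400,190,.017))
b=f([(107,330),(612,384)],270,135,.012);print("base",b,b.mean(0));d=b[0]-b[1];print(np.linalg.norm(d),np.degrees(np.arctan2(d[1],d[0])))
print("tall top corners",f([(612,142),(637,145),],270,135,.13),"closed top",f([(128,115),(165,118)],270,135,.107))
```

```text
gate [[0.5091 0.3568 0.062 ]
 [0.5295 0.259  0.062 ]
 [0.3828 0.2279 0.062 ]
 [0.3631 0.3248 0.062 ]] [0.4461 0.2921 0.062 ]
0.14973274415925905 12.186863204757174
knob [[0.4091 0.2684 0.126 ]]
sp [[ 0.4813 -0.2943  0.034 ]
 [ 0.4773 -0.4029  0.034 ]
 [ 0.4448 -0.4023  0.034 ]
 [ 0.4469 -0.2921  0.034 ]] [ 0.4625 -0.3479  0.034 ]
0.10944191751902844 88.4162749666381
tips z17 [[ 0.4647 -0.281   0.017 ]
 [ 0.4595 -0.435   0.017 ]]
base [[ 0.5606  0.0902  0.012 ]
 [ 0.5419 -0.0959  0.012 ]] [ 0.5512 -0.0029  0.012 ]
0.18705834412967032 84.25285696235017
tall top corners [[ 0.607  -0.09    0.13  ]
 [ 0.606  -0.0984  0.13  ]] closed top [[0.6201 0.0762 0.107 ]
 [0.6192 0.0634 0.107 ]]
```

Run:
```python
from h import *
from scipy.spatial.transform import Rotation as Ro
np.set_printoptions(precision=4,suppress=True)
w=load("wrist0");R=Ro.from_rotvec([-1.55667164,  0.26257983, -0.26142589]).as_matrix();print(R)
z=R[:,2];print(np.degrees(np.arctan2(z[1],z[0])))
E=w["extrinsics"];o=-E[:3,:3].T@E[:3,3];p=np.array([0.18807784, 0.54272316, 0.23029082])
print("cam in tool",R.T@(o-p), "cam dir in tool",(R.T@E[:3,:3].T))
```

```text
[[ 0.9448 -0.001   0.3276]
 [-0.3276 -0.0016  0.9448]
 [-0.0004 -1.     -0.0019]]
70.87522375158385
cam in tool [-0.0755 -0.1435 -0.0011] cam dir in tool [[ 0.001  -0.9561 -0.293 ]
 [-0.0009  0.293  -0.9561]
 [ 1.      0.0012 -0.0006]]
```

{"fn": "arm_command", "kwargs": {
  "plan": [
    [[0.085, 0.25, -0.25, 0.04, 0, 0, -1.02], [0.085, 0.25, -0.25, 0.04, 0, 0, -1.02], [0.085, 0.25, -0.25, 0.04, 0, 0, -1.02], [0.085, 0.25, -0.25, 0.04, 0, 0, -1.02], [0.085, 0.25, -0.25, 0.04, 0, 0, -1.02], [0.085, 0.25, -0.25, 0.04, 0, 0, -1.02], [0.085, 0.25, -0.25, 0.04, 0, 0, -1.02], [0.085, 0.25, -0.25, 0.04, 0, 0, -1.02], [0.085, 0.25, -0.25, 0.04, 0, 0, -1.02], [0.085, 0.25, -0.25, 0.04, 0, 0, -1.02], [0.085, 0.25, -0.25, 0.04, 0, 0, -1.02], [0.085, 0.25, -0.25, 0.04, 0, 0, -1.02]]
  ]
}}

```text
time: 1.15
tool_pos: [0.4377, 0.2936, 0.2709]
ee_rot: [-1.305, 1.048, -1.047]
force: [0.2, 0.3, 0.9]
gripper_width: 0.996
```

```bash
cat > snap.py <<'E'
import sys
from bench import sense,capture
import cv2,numpy as np
def snap(n,name):
    c=capture(n);cv2.imwrite(f"pics/{name}.png",c["pixels"][:,:,::-1]);np.savez(f"{name}.npz",**{k:c[k] for k in("pixels","K","k1","extrinsics")})
for a in sys.argv[1:]:
    n,name=a.split(":");snap(n,name)
s=sense()
from scipy.spatial.transform import Rotation as Ro
z=Ro.from_rotvec(s["ee_rot"]).as_matrix()
np.set_printoptions(precision=4,suppress=True)
print("t",s["time"],"pos",s["tool_pos"],"phi",np.degrees(np.arctan2(z[1,2],z[0,2])),"ydir",z[:,1],"F",s["force"],"T",s["wrist_torque"],"w",s["gripper_width"],"q",s["q"])
E
python3 snap.py wrist:w1
```

```text
t 1.2 pos [0.4375 0.2939 0.2709] phi 12.522663808673977 ydir [-0.0011  0.     -1.    ] F [-0.5081  0.5218  0.0143] T [0.0181 0.0257 0.0078] w 0.99390750410729 q [0.3619 0.0088 1.6779 0.0004 1.4559 0.1433]
```

View pics/w1.png

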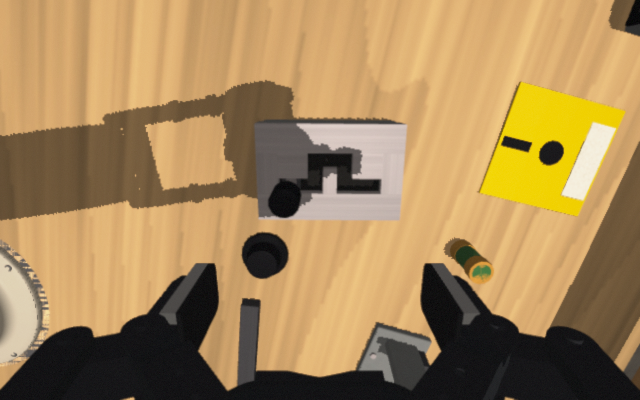

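Run:
```python
from h import *
np.set_printoptions(precision=4,suppress=True)
w=load("w1");crop(w,240,105,190,130,4,"gate_w.png")
```

```text
(no output)
```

View pics/gate_w.png

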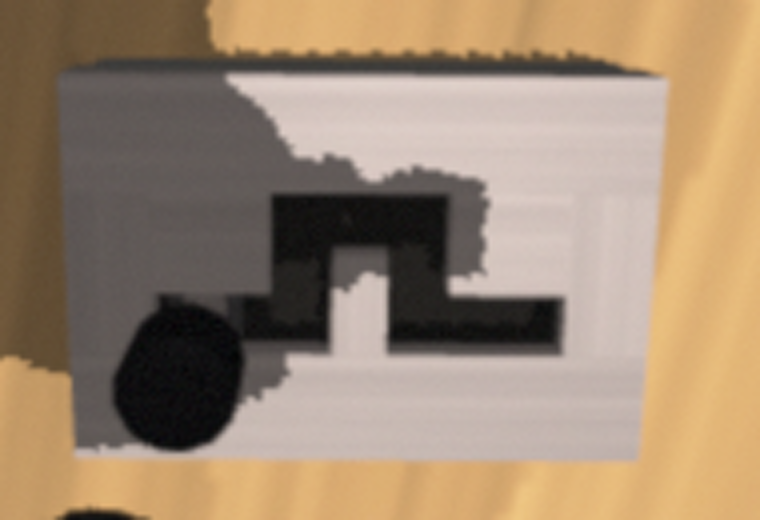

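{"fn": "arm_command", "kwargs": {
  "plan": [
    [[0.085, 0.12, -0.27, 0.03, 0, 0, -0.32], [0.085, 0.12, -0.27, 0.03, 0, 0, -0.32], [0.085, 0.12, -0.27, 0.03, 0, 0, -0.32], [0.085, 0.12, -0.27, 0.03, 0, 0, -0.32], [0.085, 0.12, -0.27, 0.03, 0, 0, -0.32], [0.085, 0.12, -0.27, 0.03, 0, 0, -0.32], [0.085, 0.12, -0.27, 0.03, 0, 0, -0.32], [0.085, 0.12, -0.27, 0.03, 0, 0, -0.32], [0.085, 0.12, -0.27, 0.03, 0, 0, -0.32]]
  ]
}}

```text
time: 1.95
tool_pos: [0.5588, 0.0224, 0.3011]
ee_rot: [-1.158, 1.286, -1.286]
force: [0.1, 0.6, -0.4]
gripper_width: 0.995
```

```bash
python3 snap.py wrist:w2
```

```text
t 2.0 pos [0.5582 0.024  0.3009] phi -5.891303801709514 ydir [-0.0009  0.0008 -1.    ] F [-0.6687  0.2398 -0.3563] T [ 0.0105  0.0206 -0.0291] w 0.9980121025066835 q [-0.1737  0.0785  1.5473  0.0007  1.5167 -0.0709]
```

View pics/w2.png

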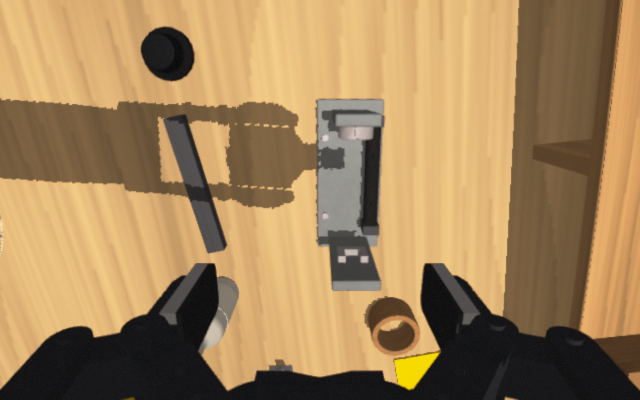

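Run:
```python
from h import *
w=load("w2");crop(w,300,85,100,100,6,"fw_a.png");crop(w,300,200,100,100,6,"fw_b.png")
```

```text
(no output)
```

View pics/fw_a.png

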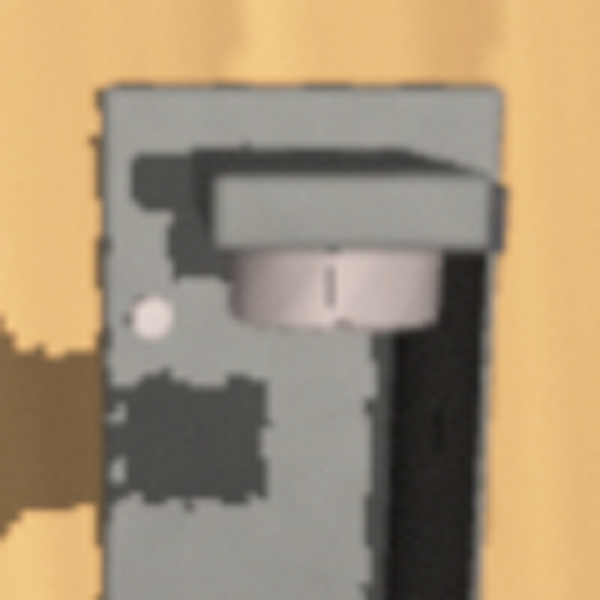

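View pics/fw_b.png

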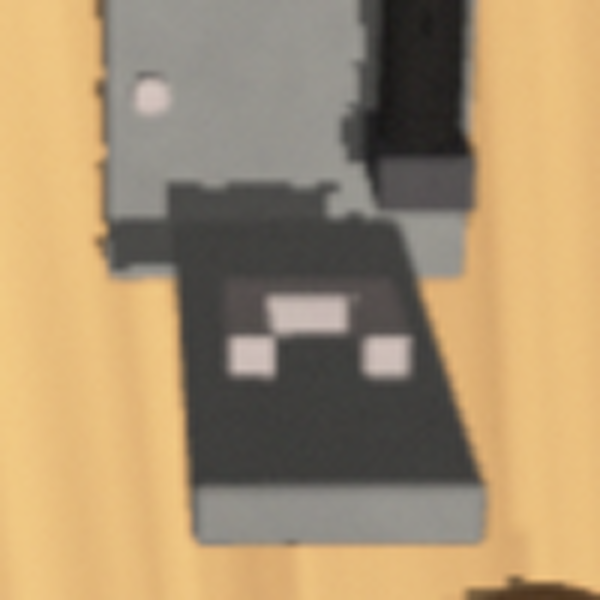

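Run:
```python
from h import *
np.set_printoptions(precision=4,suppress=True)
def F(n,pts,u,v,s,z):
    return onz(load(n),[(u+(a-(s-1)/2)/s,v+(b-(s-1)/2)/s) for a,b in pts],z)
def L(n,a):
    d=a[0]-a[1];print(n,a.mean(0),np.linalg.norm(d),np.degrees(np.arctan2(d[1],d[0])))
c=F("w2",[(215,247),(492,247)],300,85,6,.107);L("closed face",c)
t=F("w2",[(193,486),(485,486)],300,200,6,.130);L("tall face",t)
p=F("w2",[(253,376),(387,376)],300,200,6,.0895);L("prong root",p)
p2=F("w2",[(253,337),(387,337)],300,200,6,.0895);L("prong front",p2)
cm=F("w2",[(232,315),(442,315)],300,85,6,.080);L("cup mouth w",cm)
b=F("w2",[(103,88),(108,275)],300,85,6,.012)
bl=onz(load("w2"),[(300+103/6,85+88/6),(300+109/6,200+275/6)],.012);L("base left",bl)
br=onz(load("w2"),[(300+502/6,85+88/6),(300+463/6,200+275/6)],.012);L("base right",br)
d=c.mean(0)-t.mean(0);print("tall->closed",d[:2],np.hypot(*d[:2]),np.degrees(np.arctan2(d[1],d[0])))
d=cm.mean(0)-p2.mean(0);print("d",np.degrees(np.arctan2(d[1],d[0])))
g=F("w1",[(60,73),(667,78),(637,460),(76,458)],240,105,4,.062);print(g,g.mean(0))
x=(g[1]+g[2]-g[0]-g[3])/2;print(np.linalg.norm(x),np.degrees(np.arctan2(x[1],x[0])), np.linalg.norm(g[0]-g[3]),np.linalg.norm(g[1]-g[2]))
s=F("w1",[(273,194),(447,196),(563,352),(387,352)],240,105,4,.062);print("slot",s)
print("knob",F("w1",[(186,365)],240,105,4,.126),F("w1",[(181,378)],240,105,4,.109))
```

```text
closed face [0.5994 0.0639 0.107 ] 0.043535497985677206 174.02635883310444
tall face [ 0.5835 -0.086   0.13  ] 0.048951946974446776 173.86634981636186
prong root [ 0.584  -0.086   0.0895] 0.024908147393240796 173.89278481970936
prong front [ 0.5847 -0.0781  0.0895] 0.024756010308739675 173.8993525306607
cup mouth w [0.5984 0.0503 0.08  ] 0.03595977651993142 174.01092953670582
base left [ 0.5531 -0.0031  0.012 ] 0.18791274259504245 84.26458910623217
base right [ 0.6315 -0.0114  0.012 ] 0.18807101228080256 84.32400610833102
tall->closed [0.0158 0.1499] 0.15071722494384174 83.96722331571368
d 83.87227145180937
[[0.3642 0.3261 0.062 ]
 [0.5101 0.3571 0.062 ]
 [0.5307 0.2595 0.062 ]
 [0.3848 0.2279 0.062 ]] [0.4475 0.2927 0.062 ]
0.14922005123308477 12.092496292105496 0.10031824847322035 0.09971987991981589
slot [[0.4215 0.3081 0.062 ]
 [0.4643 0.317  0.062 ]
 [0.5035 0.284  0.062 ]
 [0.4589 0.2742 0.062 ]]
knob [[0.4107 0.2788 0.126 ]] [[0.4096 0.2704 0.109 ]]
```

{"fn": "arm_command", "kwargs": {
  "plan": [
    [[0.085, -0.097, -0.374, -0.08, 0, 0, 0.075], [0.085, -0.097, -0.374, -0.08, 0, 0, 0.075], [0.085, -0.097, -0.374, -0.08, 0, 0, 0.075], [0.085, -0.097, -0.374, -0.08, 0, 0, 0.075], [0.085, -0.097, -0.374, -0.08, 0, 0, 0.075], [0.085, -0.097, -0.374, -0.08, 0, 0, 0.075], [0.085, -0.097, -0.374, -0.08, 0, 0, 0.075], [0.085, -0.097, -0.374, -0.08, 0, 0, 0.075], [0.085, -0.097, -0.374, -0.08, 0, 0, 0.075], [0.085, -0.097, -0.374, -0.08, 0, 0, 0.075], [0.085, -0.097, -0.374, -0.08, 0, 0, 0.075], [0.085, -0.097, -0.374, -0.08, 0, 0, 0.075]]
  ]
}}

```text
time: 3.0
tool_pos: [0.4619, -0.3489, 0.2207]
ee_rot: [-1.195, 1.23, -1.227]
force: [0.9, -0.7, -0.1]
gripper_width: 0.995
```

```bash
python3 snap.py wrist:w3
```

```text
t 3.05 pos [ 0.4623 -0.3484  0.2211] phi -1.4739132112987323 ydir [-0.      0.0014 -1.    ] F [-0.0877  0.5298  1.2819] T [-0.0015  0.0016  0.0052] w 0.9949605717938786 q [-0.855   0.1765  1.5968  0.0009  1.3693 -0.8294]
```

View pics/w3.png

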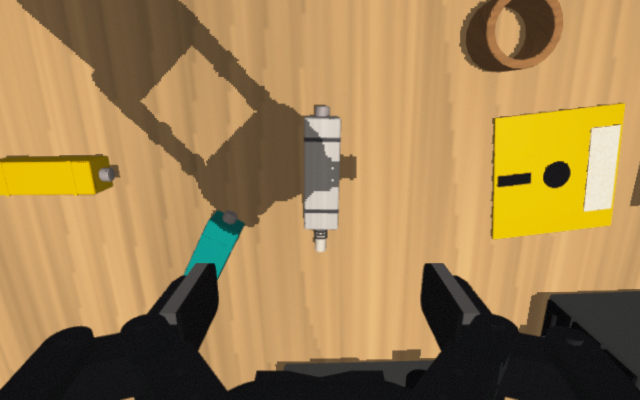

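Run:
```python
from h import *
w=load("w3");crop(w,280,90,90,170,4,"sp_w.png")
```

```text
(no output)
```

View pics/sp_w.png

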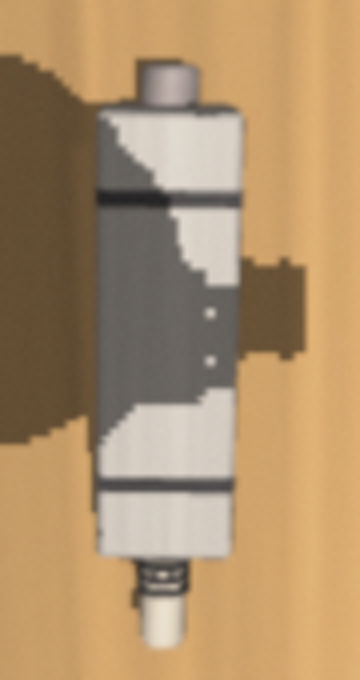

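Run:
```python
from h import *
np.set_printoptions(precision=4,suppress=True)
def F(n,pts,u,v,s,z):
    return onz(load(n),[(u+(a-(s-1)/2)/s,v+(b-(s-1)/2)/s) for a,b in pts],z)
g=F("w3",[(98,111),(242,111),(232,557),(99,557)],280,90,4,.034);print(g,g.mean(0))
x=(g[0]+g[1]-g[2]-g[3])/2;print(np.linalg.norm(x),np.degrees(np.arctan2(x[1],x[0])),np.linalg.norm(g[0]-g[1]),np.linalg.norm(g[2]-g[3]))
t=F("w3",[(170,60),(163,648)],280,90,4,.020);print(t,np.linalg.norm(t[0]-t[1]));x=t[0]-t[1];print(np.degrees(np.arctan2(x[1],x[0])),t.mean(0))
```

```text
[[ 0.4484 -0.2944  0.034 ]
 [ 0.4814 -0.2953  0.034 ]
 [ 0.4777 -0.4045  0.034 ]
 [ 0.4443 -0.4035  0.034 ]] [ 0.4629 -0.3494  0.034 ]
0.10920987285850979 87.94860038407124 0.032963952134934124 0.033398808809674344
[[ 0.4653 -0.2839  0.02  ]
 [ 0.4596 -0.4355  0.02  ]] 0.15164783181546948
87.83523786395943 [ 0.4624 -0.3597  0.02  ]
```

{"fn": "arm_command", "kwargs": {
  "plan": [
    [[0.07, 0.001, -0.001, -0.04, 0, 0, -0.01], [0.065, 0.001, -0.001, -0.08, 0, 0, -0.01], [0.06, 0.001, -0.001, -0.12, 0, 0, -0.01], [0.06, 0.001, -0.001, -0.16, 0, 0, -0.01], [0.06, 0.001, -0.001, -0.19, 0, 0, -0.01], [0.06, 0.001, -0.001, -0.205, 0, 0, -0.01], [0.06, 0.001, -0.001, -0.212, 0, 0, -0.01], [0.06, 0.001, -0.001, -0.217, 0, 0, -0.01], [0.06, 0.001, -0.001, -0.217, 0, 0, -0.01]]
  ],
  "grip_force": 60
}}

```text
time: 3.8
tool_pos: [0.4634, -0.3508, 0.0047]
ee_rot: [-1.192, 1.235, -1.236]
force: [-0.6, -0.9, -0.3]
gripper_width: 0.706
```

```bash
python3 snap.py wrist:w4
```

```text
t 3.85 pos [ 0.4636 -0.3516  0.0056] phi -2.09476472007625 ydir [ 0.0014 -0.0015 -1.    ] F [-0.001  -0.3985  0.1371] T [-0.0073 -0.0747  0.0011] w 0.7031606287044522 q [-0.8564  0.4522  1.7222  0.0002  0.9651 -0.82  ]
```

View pics/w4.png

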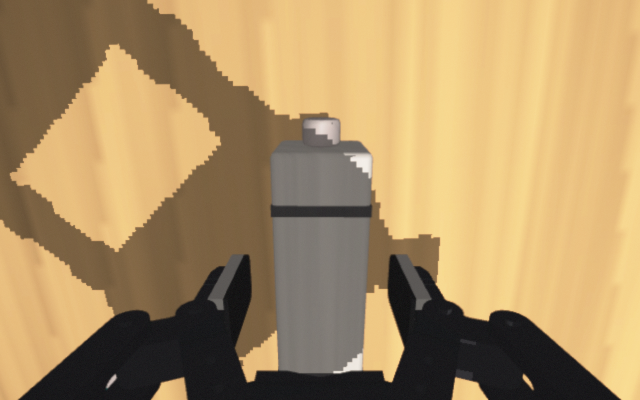

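{"fn": "arm_command", "kwargs": {
  "plan": [
    [[0.025, 0, 0, 0, 0, 0, 0], [0.025, 0, 0, 0, 0, 0, 0], [0.025, 0, 0, 0, 0, 0, 0], [0.025, 0, 0, 0, 0, 0, 0], [0.025, 0, 0, 0, 0, 0, 0], [0.025, 0, 0, 0, 0, 0, 0], [0.025, 0, 0, 0.02, 0, 0, 0], [0.025, 0, 0, 0.06, 0, 0, 0], [0.025, 0, 0, 0.06, 0, 0, 0]]
  ],
  "grip_force": 60
}}

```text
time: 4.6
tool_pos: [0.4655, -0.3553, 0.0713]
ee_rot: [-1.192, 1.228, -1.247]
force: [1.4, -1.5, 0.2]
gripper_width: 0.387
```

```bash
python3 snap.py wrist:w5
```

```text
t 4.65 pos [ 0.4647 -0.3545  0.0689] phi -2.1824902345874904 ydir [ 0.0058 -0.0068 -1.    ] F [ 0.588   0.0248 -2.6963] T [-0.0236  0.0155 -0.0176] w 0.3864177238313298 q [-0.8583  0.3529  1.7062 -0.0001  1.0735 -0.8202]
```

View pics/w5.png

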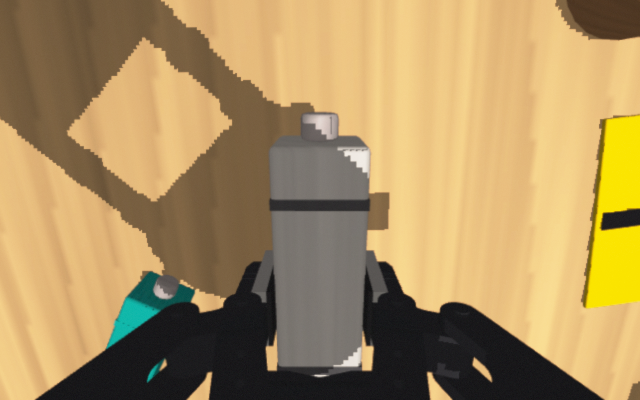

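{"fn": "arm_command", "kwargs": {
  "plan": [
    [[0.025, 0, 0, 0.04, 0, 0, 0], [0.025, 0, 0, 0.08, 0, 0, 0], [0.025, 0, 0, 0.12, 0, 0, -0.01], [0.025, 0.01, 0.03, 0.15, 0, 0, -0.02], [0.025, 0.025, 0.07, 0.16, 0, 0, -0.03], [0.025, 0.04, 0.11, 0.16, 0, 0, -0.04], [0.025, 0.055, 0.15, 0.16, 0, 0, -0.05], [0.025, 0.07, 0.19, 0.16, 0, 0, -0.06], [0.025, 0.085, 0.23, 0.16, 0, 0, -0.067], [0.025, 0.1, 0.27, 0.16, 0, 0, -0.067], [0.025, 0.115, 0.31, 0.16, 0, 0, -0.067], [0.025, 0.125, 0.335, 0.16, 0, 0, -0.067]]
  ]
}}

```text
time: 5.65
tool_pos: [0.5869, -0.014, 0.2228]
ee_rot: [-1.159, 1.288, -1.284]
force: [0.9, 0.2, -2.0]
gripper_width: 0.387
```

{"fn": "arm_command", "kwargs": {
  "plan": [
    [[0.025, 0.002, 0.012, 0, 0, 0, 0], [0.025, 0.003, 0.018, 0, 0, 0, 0], [0.025, 0.003, 0.018, 0, 0, 0, 0], [0.025, 0.003, 0.018, 0, 0, 0, 0], [0.025, 0.003, 0.018, 0, 0, 0, 0]]
  ]
}}

```text
time: 6.07
tool_pos: [0.5899, -0.0004, 0.2239]
ee_rot: [-1.158, 1.288, -1.287]
force: [0.0, -0.8, -2.7]
gripper_width: 0.388
```

```bash
python3 snap.py wrist:w6 top:t6 scene:s6
```

```text
t 6.2167 pos [ 0.5902 -0.0001  0.2243] phi -6.1266400528974065 ydir [-0.0001 -0.0002 -1.    ] F [ 0.0852 -0.1191 -2.5596] T [-0.0094  0.0129 -0.0328] w 0.3881218586502165 q [-0.2046  0.2025  1.5608 -0.0002  1.3784 -0.0977]
```

View pics/w6.png

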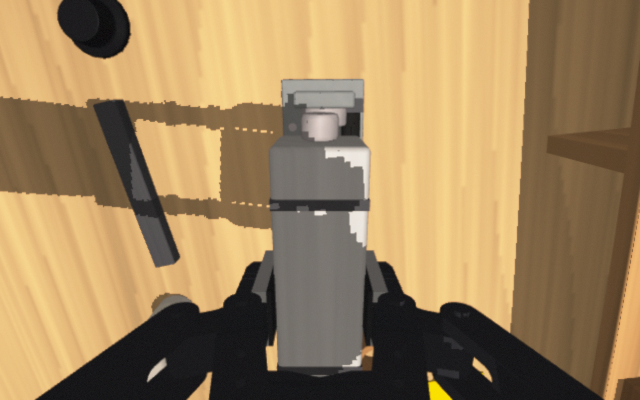

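View pics/s6.png

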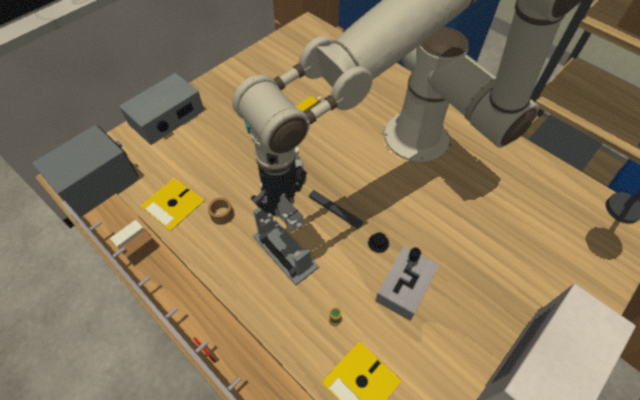

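View pics/t6.png

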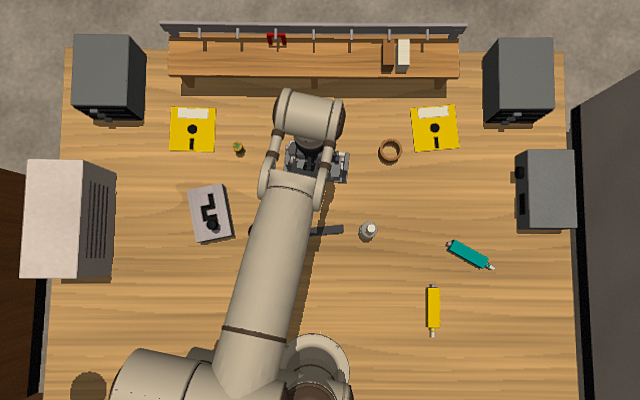

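Run:
```python
from h import *
w=load("w6");crop(w,255,70,130,150,5,"w6a.png");crop(w,255,300,130,90,5,"w6b.png")
```

```text
(no output)
```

View pics/w6a.png

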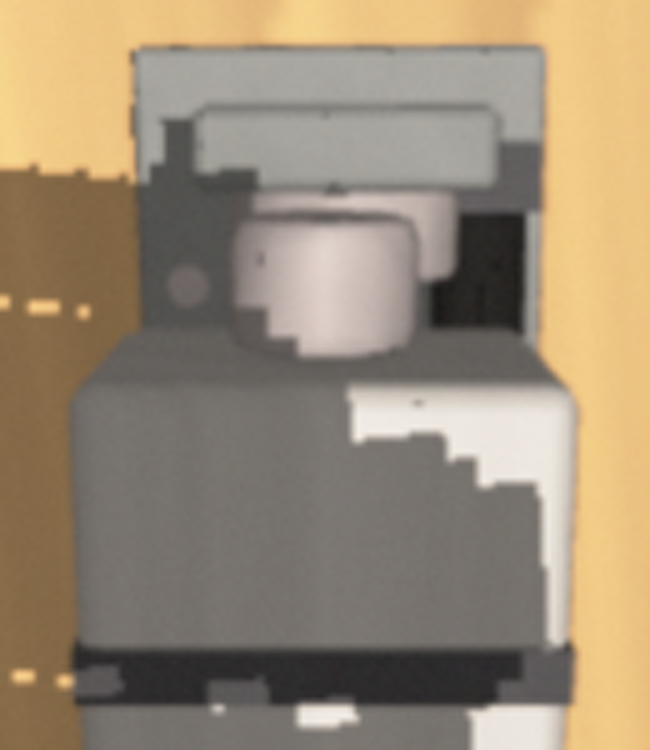

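View pics/w6b.png

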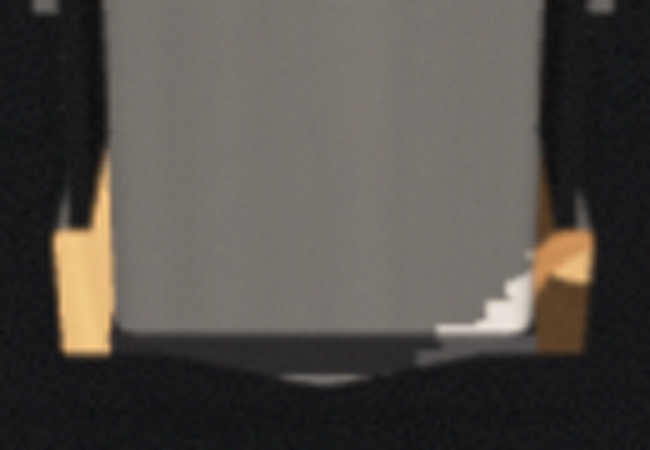

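Run:
```python
from h import *
np.set_printoptions(precision=4,suppress=True)
def F(n,pts,u,v,s,z):
    return onz(load(n),[(u+(a-(s-1)/2)/s,v+(b-(s-1)/2)/s) for a,b in pts],z)
# ring edges in w3
r=F("w3",[(170,111),(170,190),(170,208),(165,478),(165,492),(165,557)],280,90,4,.034);print("w3 along",(r[0,1]-r[:,1]))
ey=np.array([np.cos(np.radians(84)),np.sin(np.radians(84))]);o=np.array([.5923,-.007]);ex=np.array([ey[1],-ey[0]])
tcp=np.array([.5902,-.0001])
for z in(.2487,.2527,.2567):
    a=F("w6",[(72,387),(576,387)],255,70,5,z); b=F("w6",[(75,648),(575,648)],255,70,5,z);c=F("w6",[(82,740),(565,740)],255,70,5,z)
    d=F("w6",[(115,333),(535,333)],255,300,5,z)
    print(z,"width",np.linalg.norm(a[0]-a[1]),np.linalg.norm(b[0]-b[1]),np.linalg.norm(d[0]-d[1]))
    for n,p in(("end",a),("ring1",b),("ring2",d)):
        m=p.mean(0)[:2]-tcp;print("  ",n,"rel tcp f-frame x,y:",m@ex,m@ey, "abs f",(p.mean(0)[:2]-o)@ex,(p.mean(0)[:2]-o)@ey)
```

```text
w3 along [0.     0.0179 0.0221 0.0883 0.0919 0.1091]
0.2487 width 0.03395452409715471 0.0351892271029099 0.03481984709888917
   end rel tcp f-frame x,y: -0.0010221457995965993 0.0565176529347933 abs f -0.0038318881764168836 0.06316034423997231
   ring1 rel tcp f-frame x,y: -0.0010056065529860452 0.03816935274848439 abs f -0.003815348929806329 0.04481204405366339
   ring2 rel tcp f-frame x,y: -0.0012040670051955075 -0.0340563624659082 abs f -0.0040138093820157915 -0.027413671160729205
0.2527 width 0.03280917266259814 0.0340022267601006 0.03364530665439246
   end rel tcp f-frame x,y: -0.0010213515463505958 0.05709097228267177 abs f -0.0038310939231708794 0.06373366358785076
   ring1 rel tcp f-frame x,y: -0.0010053702003538709 0.03936159556823747 abs f -0.0038151125771741542 0.04600428687341647
   ring2 rel tcp f-frame x,y: -0.0011971361996240806 -0.030427807292137975 abs f -0.004006878576444365 -0.023785115986958972
0.2567 width 0.031663821228041684 0.03281522641729129 0.032470766209895634
   end rel tcp f-frame x,y: -0.001020557293104704 0.057664291630550236 abs f -0.003830299669924987 0.06430698293572923
   ring1 rel tcp f-frame x,y: -0.001005133847721586 0.040553838387990565 abs f -0.0038148762245418695 0.047196529693169564
   ring2 rel tcp f-frame x,y: -0.0011902053940526557 -0.026799252118367724 abs f -0.0039999477708729395 -0.02015656081318872
```

Run:
```python
from h import *
np.set_printoptions(precision=4,suppress=True)
def F(n,pts,u,v,s,z):
    return onz(load(n),[(u+(a-(s-1)/2)/s,v+(b-(s-1)/2)/s) for a,b in pts],z)
ey=np.array([np.cos(np.radians(84)),np.sin(np.radians(84))]);o=np.array([.5923,-.007]);ex=np.array([ey[1],-ey[0]])
for n,p in(("upright",F("w6",[(193,187),(500,187)],255,70,5,.107)),("base far edge",F("w6",[(135,47),(545,47)],255,70,5,.012)),("w2 base far",F("w2",[(103,88),(502,88)],300,85,6,.012)),("w2 upr",F("w2",[(213,247),(493,247)],300,85,6,.107))):
    m=p.mean(0)[:2]-o;print(n,m@ex,m@ey,np.linalg.norm(p[0]-p[1]))
```

```text
upright -0.0005500228226725375 0.07147625080943777 0.043976796737659085
base far edge -0.0006201080339846406 0.09434488906883806 0.0785102447356217
w2 base far -0.0009180447025459068 0.09421010337120685 0.07872047584479923
w2 upr -0.0004430219453907153 0.07128438800825888 0.04400692772326405
```

{"fn": "arm_command", "kwargs": {
  "plan": [
    [[0.025, 0.0033, -0.0003, -0.025, 0, 0, 0], [0.025, 0.0033, -0.0003, -0.05, 0, 0, 0], [0.025, 0.0033, -0.0003, -0.075, 0, 0, 0], [0.025, 0.0033, -0.0003, -0.095, 0, 0, 0], [0.025, 0.0033, -0.0003, -0.108, 0, 0, 0], [0.025, 0.0033, -0.0003, -0.115, 0, 0, 0], [0.025, 0.0033, -0.0003, -0.115, 0, 0, 0], [0.025, 0.0033, -0.0003, -0.115, 0, 0, 0]]
  ]
}}

```text
time: 6.88
tool_pos: [0.5943, 0.0006, 0.1102]
ee_rot: [-1.157, 1.285, -1.287]
force: [0.3, -0.4, -1.7]
gripper_width: 0.392
```

```bash
python3 snap.py wrist:w7 scene:s7; python3 -c "
from h import *
crop(load('w7'),250,70,140,150,4,'w7a.png');crop(load('s7'),220,170,120,120,5,'s7a.png')"
```

```text
t 6.9833 pos [0.595  0.0006 0.1111] phi -6.01901568816624 ydir [ 0.0032 -0.0006 -1.    ] F [ 0.2013 -0.1944 -0.8271] T [ 0.0073 -0.0276  0.0011] w 0.389115067820783 q [-0.2019  0.3241  1.6488 -0.      1.1654 -0.0968]
```

View pics/w7a.png

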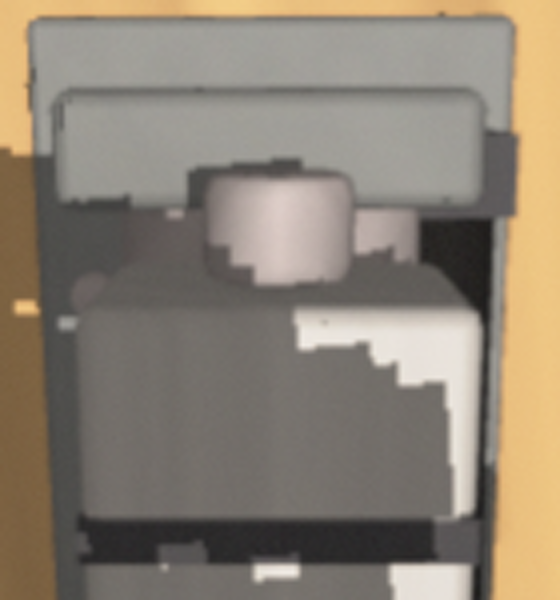

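View pics/s7a.png

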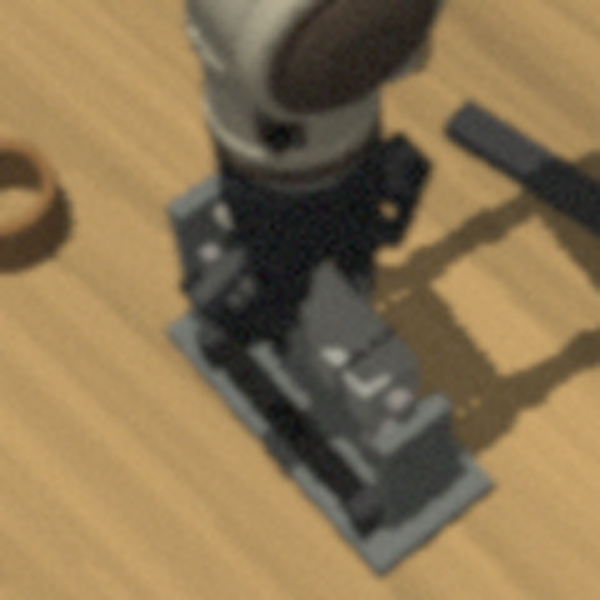

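```bash
cat > m.py <<'E'
from h import *
ey=np.array([np.cos(np.radians(84)),np.sin(np.radians(84))]);o=np.array([.5923,-.007]);ex=np.array([ey[1],-ey[0]])
def F(n,pts,u,v,s,z):
    return onz(load(n),[(u+(a-(s-1)/2)/s,v+(b-(s-1)/2)/s) for a,b in pts],z)
def P(lab,n,pts,u,v,s,z):
    p=F(n,pts,u,v,s,z);m=p.mean(0)[:2]-o;print(lab,"xf %.4f yf %.4f w %.4f"%(m@ex,m@ey,np.linalg.norm(p[0]-p[1])))
E
python3 - <<'E'
from m import *
P("bar end","w7",[(77,309),(483,309)],250,70,4,.1395)
P("ring1","w7",[(78,518),(480,518)],250,70,4,.1395)
P("stub","w7",[(205,225),(355,225)],250,70,4,.1225)
P("upr","w7",[(56,206),(486,206)],250,70,4,.107)
P("base far","w7",[(30,17),(514,17)],250,70,4,.012)
m=np.array([.595,.0006])-o;print("tcp",m@ex,m@ey)
E
```

```text
bar end xf 0.0003 yf 0.0652 w 0.0329
ring1 xf 0.0002 yf 0.0476 w 0.0340
stub xf 0.0004 yf 0.0705 w 0.0137
upr xf -0.0005 yf 0.0711 w 0.0438
base far xf -0.0006 yf 0.0945 w 0.0785
tcp 0.0018907927966600967 0.007840593255621534
```

{"fn": "arm_command", "kwargs": {
  "plan": [
    [[0.025, -0.0008, 0, -0.0035, 0, 0, 0], [0.025, -0.001, -0.002, -0.0035, 0, 0, 0], [0.025, -0.0014, -0.006, -0.0035, 0, 0, 0], [0.025, -0.0018, -0.01, -0.0035, 0, 0, 0], [0.025, -0.0022, -0.014, -0.0035, 0, 0, 0], [0.025, -0.0026, -0.018, -0.0035, 0, 0, 0], [0.025, -0.0031, -0.022, -0.0035, 0, 0, 0], [0.025, -0.0031, -0.022, -0.0035, 0, 0, 0], [0.025, -0.0031, -0.022, -0.0035, 0, 0, 0]]
  ]
}}

```text
time: 7.73
tool_pos: [0.5908, -0.0202, 0.106]
ee_rot: [-1.155, 1.287, -1.285]
force: [0.5, 7.7, -0.5]
gripper_width: 0.388
```

```bash
python3 snap.py wrist:w8 scene:s8; python3 -c "
from h import *
crop(load('w8'),250,70,140,150,4,'w8a.png');crop(load('s8'),220,170,120,120,5,'s8a.png')"
```

```text
t 7.8333 pos [ 0.5908 -0.02    0.106 ] phi -6.02966648972463 ydir [ 0.0006  0.0024 -1.    ] F [-0.5017  7.433  -1.2491] T [ 1.0697 -0.03   -0.012 ] w 0.38626046309311735 q [-0.2395  0.3234  1.661   0.0027  1.1573 -0.1353]
```

View pics/w8a.png

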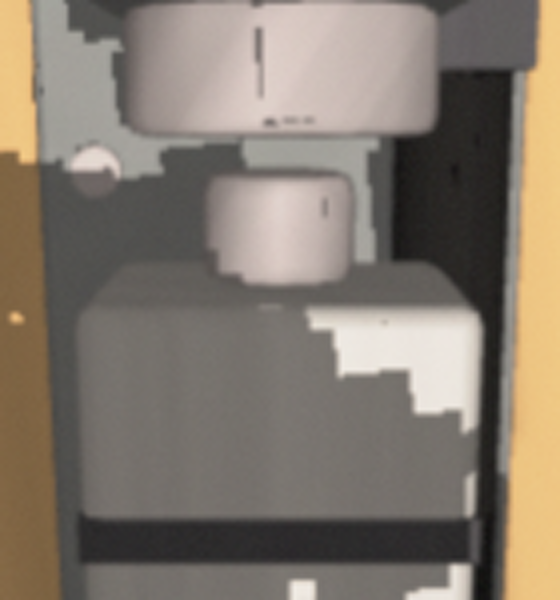

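View pics/s8a.png

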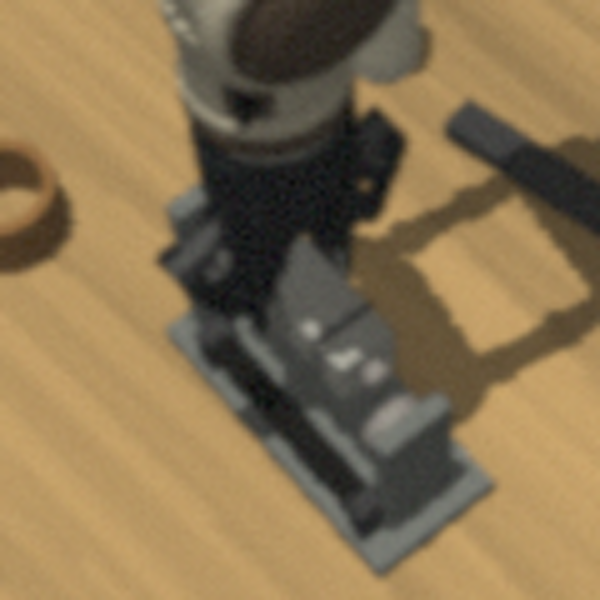

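Run:
```python
from m import *
za=.106+.0114
P("bar end","w8",[(78,309),(483,309)],250,70,4,za+.017)
P("ring1","w8",[(78,518),(482,518)],250,70,4,za+.017)
P("stub","w8",[(206,225),(353,225)],250,70,4,za)
P("stub tip top","w8",[(206,175),(353,175)],250,70,4,za+.006)
P("mouth w","w8",[(124,110),(438,110)],250,70,4,.08)
for z in (.08,.09,.098):P("mouth y","w8",[(124,133),(438,133)],250,70,4,z)
m=np.array([.5908,-.02])-o;print("tcp",m@ex,m@ey)
```

```text
bar end xf -0.0009 yf 0.0440 w 0.0331
ring1 xf -0.0010 yf 0.0262 w 0.0345
stub xf -0.0010 yf 0.0493 w 0.0136
stub tip top xf -0.0010 yf 0.0541 w 0.0128
mouth w xf -0.0007 yf 0.0594 w 0.0364
mouth y xf -0.0007 yf 0.0568 w 0.0365
mouth y xf -0.0008 yf 0.0570 w 0.0344
mouth y xf -0.0008 yf 0.0572 w 0.0326
tcp -0.00013291282057297142 -0.01308557733468904
```

{"fn": "arm_command", "kwargs": {
  "plan": [
    [[0.025, 0, -0.001, 0, 0, 0, 0], [0.025, 0, -0.001, -0.006, 0, 0, 0], [0.025, 0, -0.001, -0.012, 0, 0, 0], [0.025, 0, -0.001, -0.018, 0, 0, 0], [0.025, 0, -0.001, -0.024, 0, 0, 0], [0.025, 0, -0.001, -0.03, 0, 0, 0], [0.025, 0, -0.001, -0.034, 0, 0, 0], [0.025, 0, -0.001, -0.037, 0, 0, 0], [0.025, 0, -0.001, -0.037, 0, 0, 0], [0.025, 0, -0.001, -0.037, 0, 0, 0]]
  ]
}}

```text
time: 8.67
tool_pos: [0.5907, -0.0209, 0.0687]
ee_rot: [-1.155, 1.287, -1.284]
force: [1.4, 6.8, -3.0]
gripper_width: 0.385
```

```bash
python3 snap.py wrist:w9 scene:s9; python3 -c "
from h import *
crop(load('w9'),250,70,140,150,4,'w9a.png');crop(load('s9'),220,170,120,120,5,'s9a.png')"
```

```text
t 8.7667 pos [ 0.5907 -0.0208  0.0687] phi -6.021665803106278 ydir [ 0.0004  0.0026 -1.    ] F [ 1.8481  6.7287 -2.9588] T [ 1.2119 -0.2911  0.0655] w 0.38857969972945283 q [-0.2409  0.374   1.6789  0.0029  1.0889 -0.1371]
```

View pics/w9a.png

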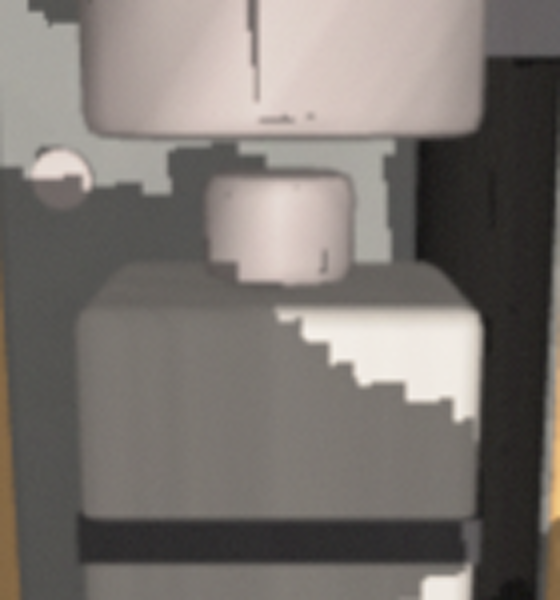

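View pics/s9a.png

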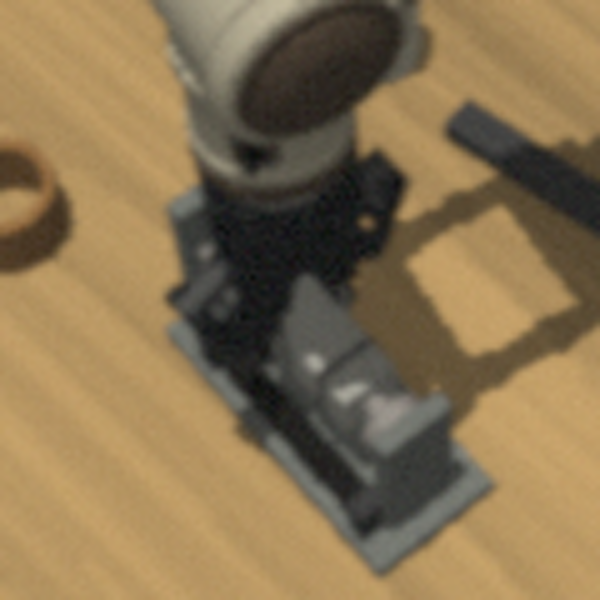

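Run:
```python
from m import *
za=.0687+.0114
P("bar end","w9",[(78,309),(483,309)],250,70,4,za+.017)
P("ring1","w9",[(78,518),(480,518)],250,70,4,za+.017)
P("stub","w9",[(205,225),(354,225)],250,70,4,za)
P("mouth w","w9",[(80,100),(486,100)],250,70,4,.08)
P("mouth y","w9",[(80,134),(486,134)],250,70,4,.085)
P("stub tip top","w9",[(206,175),(353,175)],250,70,4,za+.006)
```

```text
bar end xf -0.0009 yf 0.0433 w 0.0331
ring1 xf -0.0011 yf 0.0255 w 0.0343
stub xf -0.0010 yf 0.0487 w 0.0137
mouth w xf -0.0007 yf 0.0598 w 0.0366
mouth y xf -0.0007 yf 0.0569 w 0.0355
stub tip top xf -0.0010 yf 0.0535 w 0.0128
```

{"fn": "arm_command", "kwargs": {
  "plan": [
    [[0.025, 0.0008, 0, 0, 0, 0, 0], [0.025, 0.0008, 0, 0, 0, 0, 0], [0.025, 0.001, 0.002, 0, 0, 0, 0], [0.025, 0.0012, 0.004, 0, 0, 0, 0], [0.025, 0.0014, 0.006, 0, 0, 0, 0], [0.025, 0.0016, 0.008, 0, 0, 0, 0], [0.025, 0.0018, 0.01, 0, 0, 0, 0], [0.025, 0.002, 0.0115, 0, 0, 0, 0], [0.025, 0.002, 0.0115, 0, 0, 0, 0], [0.025, 0.002, 0.0115, 0, 0, 0, 0]]
  ]
}}

```text
time: 9.6
tool_pos: [0.5922, -0.0104, 0.0685]
ee_rot: [-1.158, 1.287, -1.285]
force: [-1.0, 4.6, -2.6]
gripper_width: 0.389
```

```bash
python3 snap.py wrist:w10 scene:s10; python3 -c "
from h import *
crop(load('w10'),250,70,140,150,4,'w10a.png');crop(load('s10'),220,170,120,120,5,'s10a.png')"
```

```text
t 9.7 pos [ 0.5923 -0.0105  0.0686] phi -6.0311332692731545 ydir [-0.0007  0.0005 -1.    ] F [-0.813   4.8202 -2.172 ] T [ 0.7963  0.2568 -0.0456] w 0.3861432194618781 q [-0.2217  0.3779  1.674   0.0003  1.0905 -0.1166]
```

View pics/w10a.png

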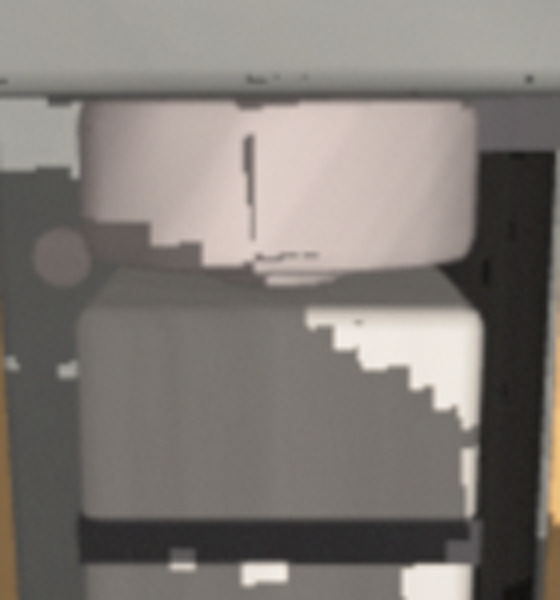

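View pics/s10a.png

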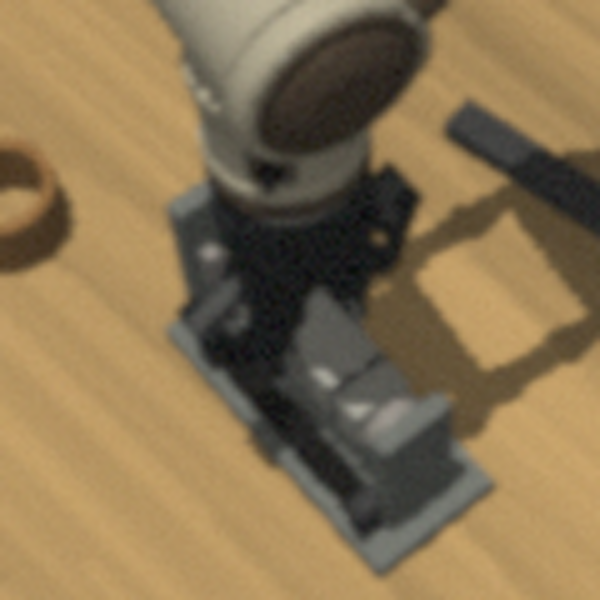

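{"fn": "arm_command", "kwargs": {
  "plan": [
    [[0.025, 0.0001, 0.001, -0.0005, 0, 0, 0], [0.025, 0.0002, 0.0017, -0.001, 0, 0, 0], [0.025, 0.0002, 0.0017, -0.002, 0, 0, 0], [0.025, 0.0002, 0.0017, -0.0025, 0, 0, 0], [0.025, 0.0002, 0.0017, -0.0025, 0, 0, 0]]
  ]
}}

```text
time: 10.12
tool_pos: [0.5934, -0.01, 0.0672]
ee_rot: [-1.158, 1.284, -1.288]
force: [-3.4, -3.7, 3.9]
gripper_width: 0.387
```

```bash
python3 snap.py
```

```text
t 10.1167 pos [ 0.5934 -0.01    0.0672] phi -5.996418626836282 ydir [ 0.0011 -0.0019 -1.    ] F [-3.411  -3.6958  3.8732] T [-0.2625  0.5537  0.2632] w 0.38711850285731647 q [-0.2195  0.3811  1.6731 -0.0018  1.086  -0.114 ]
```

{"fn": "arm_command", "kwargs": {
  "plan": [
    [[0.025, -0.001, -0.0005, 0.0003, 0, 0, 0], [0.025, -0.001, -0.0005, 0.0003, 0, 0, 0], [0.025, -0.001, -0.0005, 0.0003, 0, 0, 0]]
  ]
}}

```text
time: 10.37
tool_pos: [0.5932, -0.01, 0.0673]
ee_rot: [-1.156, 1.283, -1.289]
force: [3.5, -2.1, 0.3]
gripper_width: 0.388
```

```bash
python3 snap.py wrist:w11; python3 -c "
from h import *
crop(load('w11'),250,70,140,150,4,'w11a.png')"
```

```text
t 10.4167 pos [ 0.5931 -0.01    0.0673] phi -6.037932744978277 ydir [ 0.0033 -0.0011 -1.    ] F [ 3.6228 -3.2668  0.5202] T [-0.3677 -0.562   0.0081] w 0.3906171655909646 q [-0.2202  0.3789  1.6757 -0.0003  1.0836 -0.1147]
```

View pics/w11a.png

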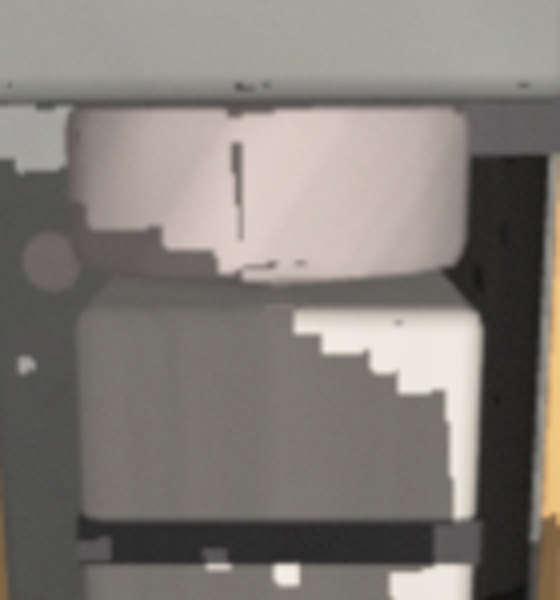

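{"fn": "arm_command", "kwargs": {
  "plan": [
    [[0.025, 0.0005, 0, 0, 0, 0, 0], [0.034, 0.0005, 0, 0, 0, 0, 0], [0.04, 0.0005, 0, 0, 0, 0, 0], [0.05, 0.0005, 0, 0, 0, 0, 0], [0.06, 0.0005, 0, 0, 0, 0, 0], [0.06, 0.0005, 0, 0, 0, 0, 0], [0.06, 0.0005, 0, 0, 0, 0, 0]]
  ],
  "grip_force": 20
}}

```text
time: 11.0
tool_pos: [0.5919, -0.009, 0.0663]
ee_rot: [-1.158, 1.287, -1.285]
force: [-0.4, 0.1, 1.5]
gripper_width: 0.702
```

```bash
python3 snap.py wrist:w12
```

```text
t 11.05 pos [ 0.592  -0.0091  0.0663] phi -6.004110413383107 ydir [-0.0008  0.0003 -1.    ] F [-0.7108  0.4119  0.0173] T [ 0.0254  0.0151 -0.0156] w 0.7037197302573891 q [-0.2194  0.3804  1.6759  0.0002  1.0861 -0.1146]
```

View pics/w12.png

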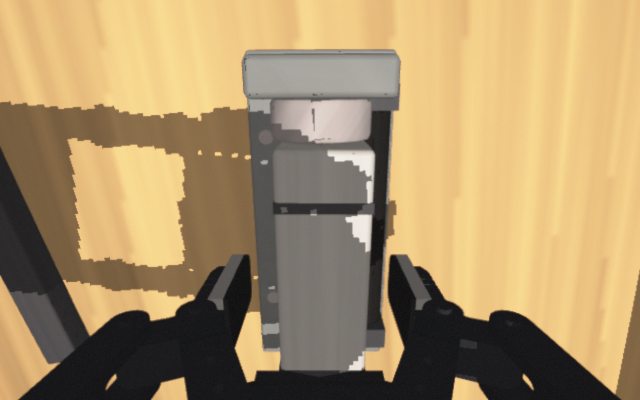

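{"fn": "arm_command", "kwargs": {
  "plan": [
    [[0.06, 0, 0, 0.015, 0, 0, 0], [0.06, 0, 0, 0.035, 0, 0, 0], [0.07, 0, 0, 0.07, 0, 0, 0], [0.085, 0, 0, 0.11, 0, 0, 0], [0.085, -0.01, 0.02, 0.15, 0, 0, 0], [0.085, -0.03, 0.05, 0.19, 0, 0, 0], [0.085, -0.04, 0.06, 0.21, 0, 0, 0], [0.085, -0.04, 0.06, 0.21, 0, 0, 0]]
  ]
}}

```text
time: 11.72
tool_pos: [0.5536, 0.0535, 0.285]
ee_rot: [-1.15, 1.275, -1.289]
force: [0.9, -0.2, 1.0]
gripper_width: 0.998
```

```bash
python3 snap.py wrist:w13; python3 -c "
from h import *
crop(load('w13'),270,80,140,190,4,'w13a.png')"
```

```text
t 11.7667 pos [0.5535 0.0521 0.2817] phi -5.865795804638527 ydir [ 0.0087 -0.0007 -1.    ] F [ 0.2288 -1.3473 -0.198 ] T [-0.0244 -0.018   0.0271] w 0.9964863597921504 q [-0.1237  0.0721  1.5917  0.0004  1.4692 -0.0213]
```

View pics/w13.png

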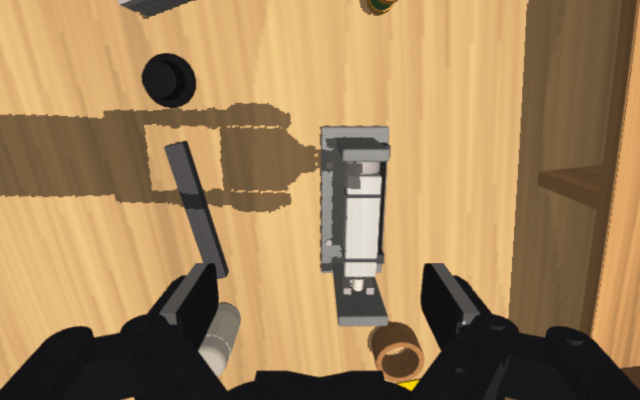

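View pics/w13a.png

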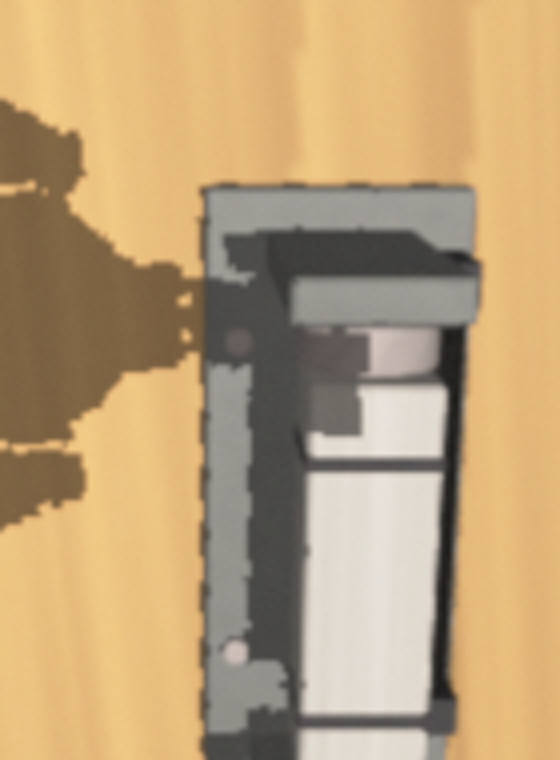

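{"fn": "arm_command", "kwargs": {
  "plan": [
    [[0.085, -0.146, 0.219, -0.08, 0, 0, 0.314], [0.085, -0.146, 0.219, -0.08, 0, 0, 0.314], [0.085, -0.146, 0.219, -0.08, 0, 0, 0.314], [0.085, -0.146, 0.219, -0.08, 0, 0, 0.314], [0.085, -0.146, 0.219, -0.08, 0, 0, 0.314], [0.085, -0.146, 0.219, -0.08, 0, 0, 0.314], [0.085, -0.146, 0.219, -0.08, 0, 0, 0.314], [0.085, -0.146, 0.219, -0.08, 0, 0, 0.314], [0.085, -0.146, 0.219, -0.08, 0, 0, 0.314], [0.085, -0.146, 0.219, -0.08, 0, 0, 0.314]]
  ]
}}

```text
time: 12.6
tool_pos: [0.4067, 0.269, 0.1962]
ee_rot: [-1.302, 1.054, -1.054]
force: [0.5, -0.2, 0.8]
gripper_width: 0.996
```

```bash
python3 snap.py wrist:w14 scene:s14; python3 -c "
from h import *
crop(load('w14'),240,90,260,190,3,'w14a.png');crop(load('s14'),230,180,120,120,5,'s14a.png')"
```

```text
t 12.7 pos [0.4073 0.2687 0.1968] phi 11.872861089172721 ydir [ 0.0006 -0.0001 -1.    ] F [0.4912 0.7317 0.2764] T [-0.0206  0.0031 -0.0069] w 0.9963965353273513 q [ 0.3351 -0.0411  1.8752 -0.0003  1.307   0.128 ]
```

View pics/w14.png

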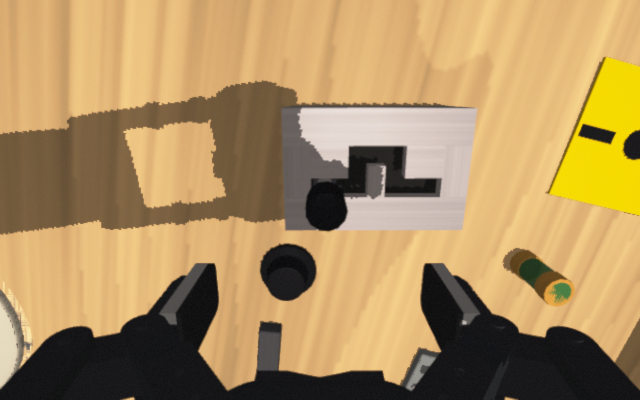

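View pics/w14a.png

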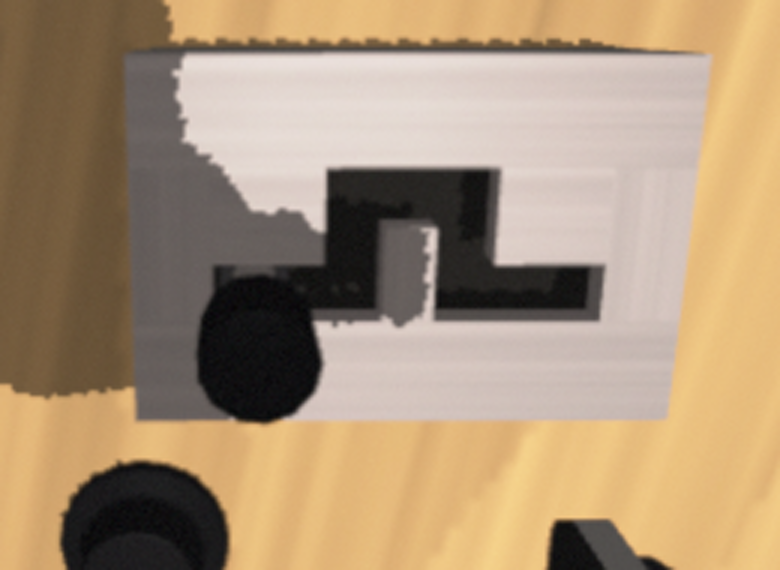

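View pics/s14a.png

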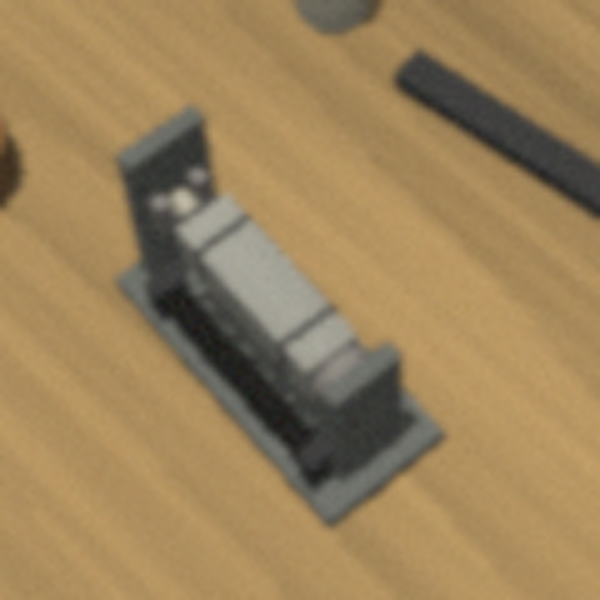

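Run:
```python
from m import *
np.set_printoptions(precision=4,suppress=True)
g=F("w14",[(125,54),(710,54),(667,419),(137,419)],240,90,3,.062);print(g,g.mean(0))
x=(g[1]+g[2]-g[0]-g[3])/2;print(np.linalg.norm(x),np.degrees(np.arctan2(x[1],x[0])))
s=F("w14",[(327,168),(500,168),(604,265),(602,320),(435,320),(380,320)],240,90,3,.062)
a=np.radians(12.1);R=np.array([[np.cos(a),np.sin(a)],[-np.sin(a),np.cos(a)]]);c=g.mean(0)[:2]
print("slot gate",(s[:,:2]-c)@R.T*1000)
k=F("w14",[(260,349)],240,90,3,.109)[:,:2];print("knob",k,(k-c)@R.T*1000)
print("tcp gate",(np.array([.4073,.2687])-c)@R.T*1000)
```

```text
[[0.3638 0.3258 0.062 ]
 [0.5102 0.357  0.062 ]
 [0.5314 0.2592 0.062 ]
 [0.3847 0.2284 0.062 ]] [0.4475 0.2926 0.062 ]
0.14979887910590503 11.955217923782122
slot gate [[-22.8361  20.7921]
 [ 22.6684  20.7042]
 [ 52.6735  -5.4992]
 [ 53.6311 -20.9828]
 [  7.6374 -20.8371]
 [ -7.4508 -20.7878]]
knob [[0.4101 0.2703]] [[-41.2525 -13.9935]]
tcp gate [-44.34   -14.9481]
```

{"fn": "arm_command", "kwargs": {
  "plan": [
    [[0.085, 0.003, 0.0023, -0.03, 0, 0, 0.002], [0.07, 0.003, 0.0023, -0.06, 0, 0, 0.002], [0.06, 0.003, 0.0023, -0.085, 0, 0, 0.002], [0.05, 0.003, 0.0023, -0.098, 0, 0, 0.002], [0.045, 0.003, 0.0023, -0.103, 0, 0, 0.002], [0.045, 0.003, 0.0023, -0.103, 0, 0, 0.002], [0.045, 0.003, 0.0023, -0.103, 0, 0, 0.002]]
  ],
  "grip_force": 30
}}

```text
time: 13.28
tool_pos: [0.4105, 0.2717, 0.0946]
ee_rot: [-1.3, 1.052, -1.054]
force: [-0.1, 0.2, -0.9]
gripper_width: 0.528
```

```bash
python3 snap.py wrist:w15
```

```text
t 13.3333 pos [0.4108 0.272  0.0951] phi 12.040325783830687 ydir [ 0.0026  0.0009 -1.    ] F [ 1.355  -0.5429  0.589 ] T [0.0008 0.0763 0.0446] w 0.5289532279727862 q [ 0.339   0.0993  1.95   -0.      1.0896  0.1289]
```

View pics/w15.png

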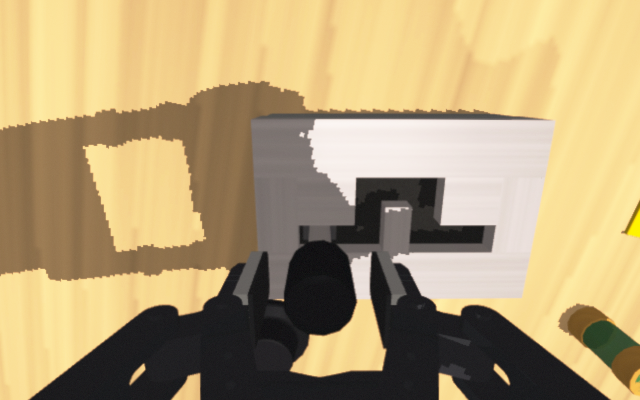

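{"fn": "arm_command", "kwargs": {
  "plan": [
    [[0.02, 0, 0, 0, 0, 0, 0], [0.02, 0, 0, 0, 0, 0, 0], [0.02, 0, 0, 0, 0, 0, 0], [0.02, 0, 0, 0, 0, 0, 0], [0.02, 0, 0, 0, 0, 0, 0]]
  ],
  "grip_force": 30
}}

```text
time: 13.75
tool_pos: [0.4105, 0.2723, 0.0951]
ee_rot: [-1.299, 1.05, -1.053]
force: [-0.3, -0.3, 5.7]
gripper_width: 0.317
```

```bash
python3 snap.py wrist:w16;python3 -c "
from h import *
crop(load('w16'),230,100,340,220,2.3,'w16a.png')"
```

```text
t 13.8 pos [0.4105 0.2723 0.0951] phi 12.098188714623737 ydir [ 0.0028  0.0007 -1.    ] F [-0.1609 -0.6906  6.7822] T [-0.1647  0.0654 -0.1029] w 0.31829998816096117 q [ 0.34    0.099   1.9503 -0.0003  1.0895  0.129 ]
```

View pics/w16a.png

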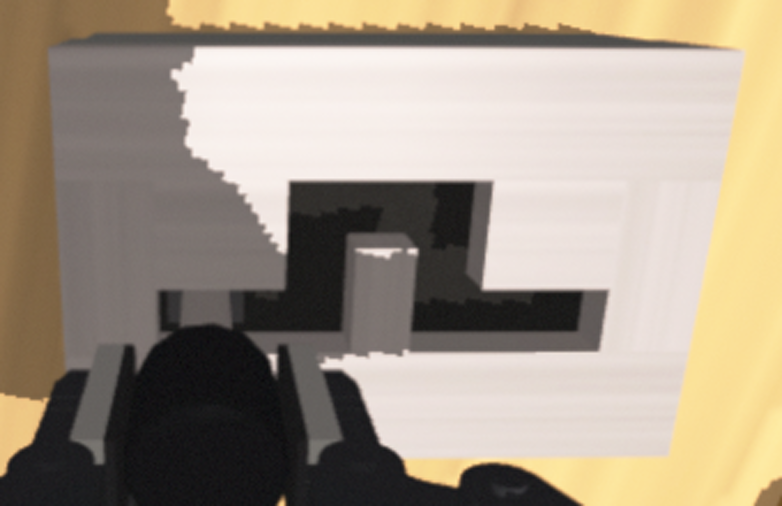

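```bash
cat >> m.py <<'E'
gc=np.array([.4475,.2926]);_a=np.radians(12.05);GR=np.array([[np.cos(_a),np.sin(_a)],[-np.sin(_a),np.cos(_a)]])
def G(n,pts,u,v,s,z): return (F(n,pts,u,v,s,z)[:,:2]-gc)@GR.T*1000
E
python3 - <<'E'
from m import *
np.set_printoptions(precision=1,suppress=True)
print(G("w16",[(180,291),(230,291),(160,291),(608,291),(600,351),(288,182),(493,182)],230,100,2.3,.062))
print("tcp",(np.array([.4105,.2723])-gc)@GR.T*1000)
E
```

```text
[[-47.6  -5.6]
 [-36.   -5.7]
 [-52.3  -5.6]
 [ 53.   -5.9]
 [ 53.3 -21.3]
 [-23.2  20.4]
 [ 22.9  20.4]]
tcp [-40.4 -12.1]
```

{"fn": "arm_command", "kwargs": {
  "plan": [
    [[0.02, 0.0059, 0.0012, 0.001, 0, 0, 0], [0.02, 0.0117, 0.0025, 0.001, 0, 0, 0], [0.02, 0.0176, 0.0038, 0.001, 0, 0, 0], [0.02, 0.0225, 0.0048, 0.001, 0, 0, 0], [0.02, 0.0254, 0.0054, 0.001, 0, 0, 0], [0.02, 0.0254, 0.0054, 0.001, 0, 0, 0], [0.02, 0.0254, 0.0054, 0.001, 0, 0, 0]]
  ]
}}

```text
time: 14.38
tool_pos: [0.4358, 0.2777, 0.0951]
ee_rot: [-1.3, 1.051, -1.053]
force: [0.1, 0.7, 5.9]
gripper_width: 0.318
```

```bash
python3 snap.py wrist:w17;python3 -c "
from h import *
crop(load('w17'),200,100,340,220,2.3,'w17a.png')
from m import *
from bench import sense
print('tcp',(sense()['tool_pos'][:2]-gc)@GR.T*1000)"
```

```text
t 14.4333 pos [0.4356 0.2776 0.0951] phi 12.081609772039798 ydir [ 0.0018  0.0007 -1.    ] F [1.4557 1.149  4.8208] T [ 0.0614 -0.1321 -0.0562] w 0.313620825817196 q [0.3332 0.1591 1.8832 0.0001 1.0972 0.1223]
tcp [-14.76212203 -12.14365568]
```

View pics/w17a.png

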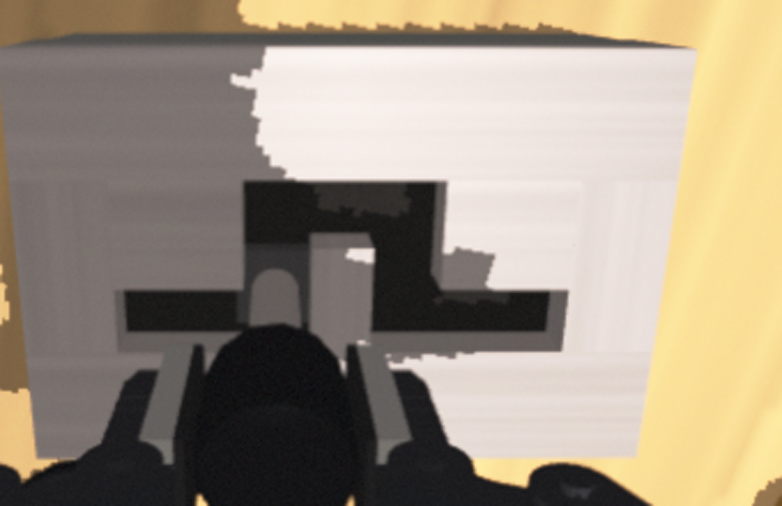

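{"fn": "arm_command", "kwargs": {
  "plan": [
    [[0.02, -0.0012, 0.0057, 0, 0, 0, 0], [0.02, -0.0025, 0.0115, 0, 0, 0, 0], [0.02, -0.0037, 0.0173, 0, 0, 0, 0], [0.02, -0.0048, 0.0225, 0, 0, 0, 0], [0.02, -0.0054, 0.0252, 0, 0, 0, 0], [0.02, -0.0054, 0.0252, 0, 0, 0, 0], [0.02, -0.0054, 0.0252, 0, 0, 0, 0]]
  ]
}}

```text
time: 15.02
tool_pos: [0.4299, 0.3029, 0.0951]
ee_rot: [-1.3, 1.051, -1.053]
force: [0.5, 0.7, 6.0]
gripper_width: 0.317
```

```bash
python3 snap.py wrist:w18;python3 -c "
from h import *
crop(load('w18'),200,100,340,220,2.3,'w18a.png')
from m import *
from bench import sense
print('tcp',(sense()['tool_pos'][:2]-gc)@GR.T*1000)"
```

```text
t 15.0667 pos [0.4299 0.3029 0.0951] phi 12.100181337556139 ydir [ 0.0017  0.0007 -1.    ] F [0.3422 0.8957 5.1087] T [ 0.0848 -0.1311 -0.0303] w 0.31854491692277237 q [0.3838 0.182  1.8569 0.     1.1008 0.1726]
tcp [-15.05000362  13.74368802]
```

View pics/w18a.png

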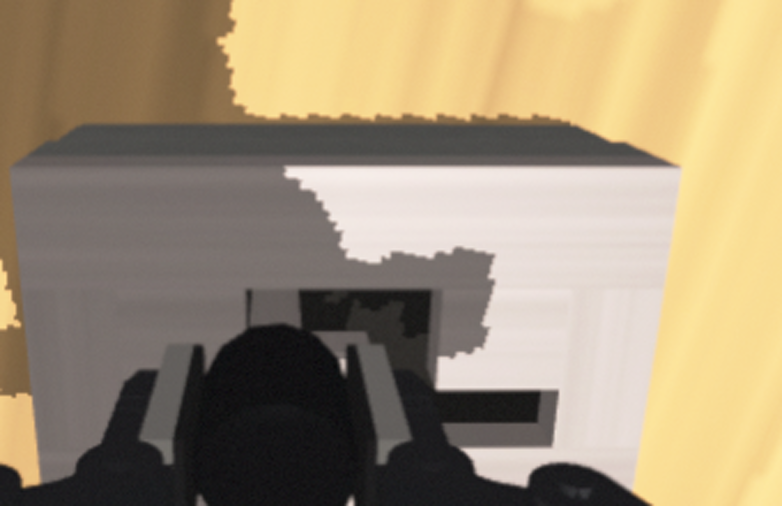

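{"fn": "arm_command", "kwargs": {
  "plan": [
    [[0.02, 0.0059, 0.0012, 0, 0, 0, 0], [0.02, 0.0117, 0.0025, 0, 0, 0, 0], [0.02, 0.0176, 0.0037, 0, 0, 0, 0], [0.02, 0.0235, 0.005, 0, 0, 0, 0], [0.02, 0.028, 0.006, 0, 0, 0, 0], [0.02, 0.0298, 0.0063, 0, 0, 0, 0], [0.02, 0.0298, 0.0063, 0, 0, 0, 0], [0.02, 0.0298, 0.0063, 0, 0, 0, 0]]
  ]
}}

```text
time: 15.73
tool_pos: [0.4598, 0.3091, 0.0951]
ee_rot: [-1.3, 1.051, -1.053]
force: [0.5, 0.2, 5.7]
gripper_width: 0.319
```

```bash
python3 snap.py wrist:w19;python3 -c "
from h import *
crop(load('w19'),200,100,340,220,2.3,'w19a.png')
from m import *
from bench import sense
print('tcp',(sense()['tool_pos'][:2]-gc)@GR.T*1000)"
```

```text
t 15.7833 pos [0.4598 0.3092 0.0951] phi 12.087945307504322 ydir [ 0.0017  0.0007 -1.    ] F [0.7884 0.2423 5.2842] T [ 0.1437 -0.1232 -0.0359] w 0.31486206788052656 q [0.3738 0.2496 1.7768 0.0001 1.1134 0.1628]
tcp [15.48235011 13.61794661]
```

View pics/w19a.png

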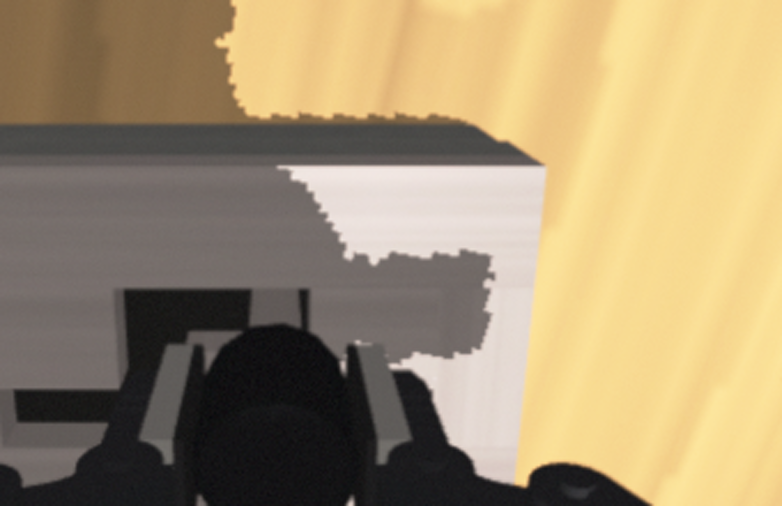

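{"fn": "arm_command", "kwargs": {
  "plan": [
    [[0.02, 0.0012, -0.0057, 0, 0, 0, 0], [0.02, 0.0025, -0.0115, 0, 0, 0, 0], [0.02, 0.0037, -0.0173, 0, 0, 0, 0], [0.02, 0.0048, -0.0225, 0, 0, 0, 0], [0.02, 0.0055, -0.0254, 0, 0, 0, 0], [0.02, 0.0055, -0.0254, 0, 0, 0, 0], [0.02, 0.0055, -0.0254, 0, 0, 0, 0]]
  ]
}}

```text
time: 16.37
tool_pos: [0.4651, 0.2837, 0.0951]
ee_rot: [-1.3, 1.052, -1.052]
force: [-0.6, 2.6, 5.0]
gripper_width: 0.321
```

```bash
python3 snap.py wrist:w20;python3 -c "
from h import *
crop(load('w20'),200,100,340,220,2.3,'w20a.png')
from m import *
from bench import sense
print('tcp',(sense()['tool_pos'][:2]-gc)@GR.T*1000)"
```

```text
t 16.4167 pos [0.4651 0.2837 0.0951] phi 12.07342688654531 ydir [ 0.0013  0.0013 -1.    ] F [0.3509 2.206  5.8691] T [ 0.3884 -0.0359  0.022 ] w 0.3158184444690154 q [0.3254 0.2275 1.8034 0.0009 1.1091 0.1143]
tcp [ 15.36507323 -12.36180973]
```

View pics/w20a.png

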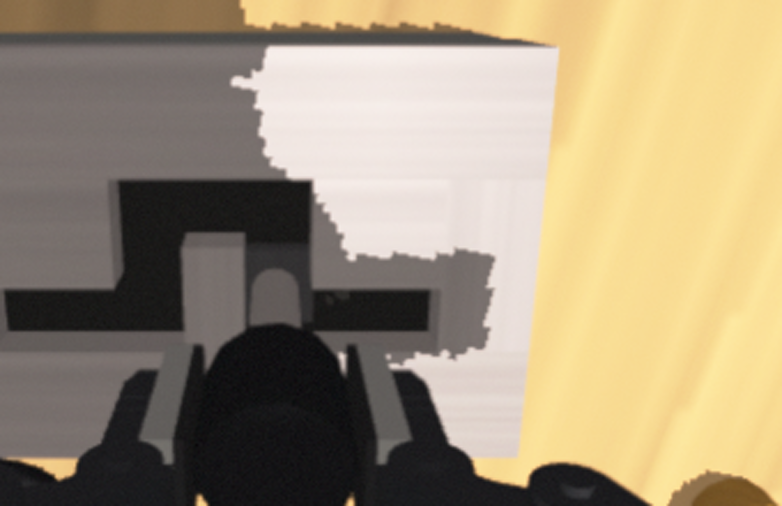

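{"fn": "arm_command", "kwargs": {
  "plan": [
    [[0.02, 0.0058, 0.0016, 0, 0, 0, 0], [0.02, 0.0117, 0.0029, 0, 0, 0, 0], [0.02, 0.0176, 0.0041, 0, 0, 0, 0], [0.02, 0.0234, 0.0053, 0, 0, 0, 0], [0.02, 0.0278, 0.0063, 0, 0, 0, 0], [0.02, 0.0295, 0.0067, 0, 0, 0, 0], [0.02, 0.0305, 0.0069, 0, 0, 0, 0], [0.02, 0.0305, 0.0069, 0, 0, 0, 0]]
  ]
}}

```text
time: 17.08
tool_pos: [0.4951, 0.2902, 0.0951]
ee_rot: [-1.302, 1.053, -1.052]
force: [-2.5, -0.3, 8.6]
gripper_width: 0.316
```

```bash
python3 snap.py wrist:w21;python3 -c "
from h import *
crop(load('w21'),200,100,340,220,2.3,'w21a.png')
from m import *
from bench import sense
print('tcp',(sense()['tool_pos'][:2]-gc)@GR.T*1000)"
```

```text
t 17.1333 pos [0.4951 0.2902 0.0951] phi 12.091396373900656 ydir [-0.0003 -0.     -1.    ] F [-1.8887 -0.1559  8.1775] T [ 0.0719  0.1828 -0.0779] w 0.3185786452386039 q [0.3196 0.2977 1.7174 0.0001 1.1267 0.1086]
tcp [ 46.04471385 -12.29324086]
```

View pics/w21a.png

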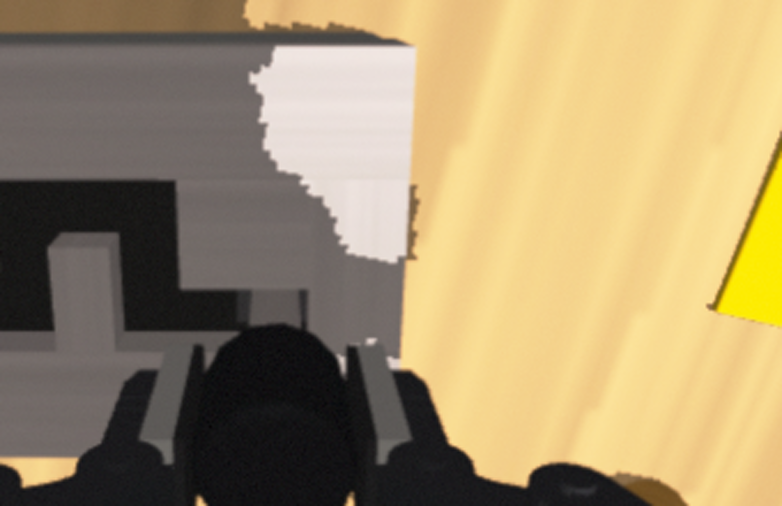

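{"fn": "arm_command", "kwargs": {
  "plan": [
    [[0.02, 0.001, 0.0002, 0, 0, 0, 0], [0.02, 0.002, 0.0004, 0, 0, 0, 0], [0.02, 0.002, 0.0004, 0, 0, 0, 0]]
  ]
}}

```text
time: 17.38
tool_pos: [0.4954, 0.2903, 0.0951]
ee_rot: [-1.306, 1.055, -1.05]
force: [-9.1, -1.6, 14.0]
gripper_width: 0.32
```

```bash
python3 snap.py wrist:w22;python3 -c "
from h import *
from m import *
from bench import sense
print('tcp',(sense()['tool_pos'][:2]-gc)@GR.T*1000)
crop(load('w22'),200,100,340,220,2.3,'w22a.png')"
```

```text
t 17.4333 pos [0.4954 0.2903 0.0952] phi 12.111985264332501 ydir [-0.0043 -0.0013 -1.    ] F [-8.7544 -1.9094 14.1667] T [-0.2915  1.237  -0.0225] w 0.3176446084730157 q [0.3196 0.3013 1.7129 0.0002 1.1319 0.1081]
tcp [ 46.3448593 -12.2754018]
```

View pics/w22a.png

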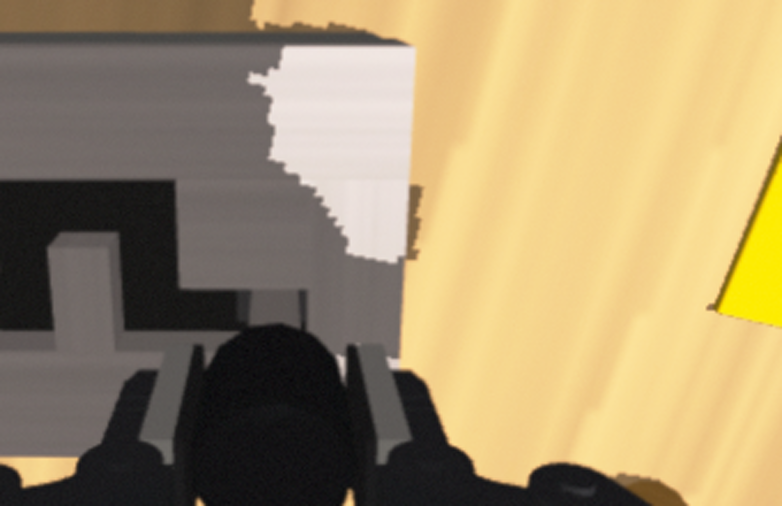

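{"fn": "arm_command", "kwargs": {
  "plan": [
    [[0.02, -0.0015, -0.0003, 0, 0, 0, 0], [0.02, -0.0015, -0.0003, 0, 0, 0, 0], [0.035, -0.0015, -0.0003, 0, 0, 0, 0], [0.05, -0.0015, -0.0003, 0, 0, 0, 0], [0.055, -0.0015, -0.0003, 0, 0, 0, 0], [0.055, -0.0015, -0.0003, 0, 0, 0, 0], [0.055, -0.0015, -0.0003, 0.02, 0, 0, 0], [0.055, -0.0015, -0.0003, 0.05, 0, 0, 0], [0.055, -0.0015, -0.0003, 0.09, 0, 0, 0], [0.055, -0.03, -0.0003, 0.125, 0, 0, 0], [0.055, -0.07, -0.0003, 0.14, 0, 0, 0], [0.055, -0.1, -0.0003, 0.14, 0, 0, 0]]
  ],
  "grip_force": 20
}}

```text
time: 18.43
tool_pos: [0.3982, 0.2911, 0.239]
ee_rot: [-1.294, 1.049, -1.055]
force: [-0.3, 1.3, 0.4]
gripper_width: 0.642
```

{"fn": "arm_command", "kwargs": {
  "plan": [
    [[0.055, -0.03, 0.04, 0.02, 0, 0, 0], [0.055, -0.05, 0.08, 0.02, 0, 0, 0], [0.055, -0.05, 0.08, 0.02, 0, 0, 0], [0.055, -0.05, 0.08, 0.02, 0, 0, 0]]
  ]
}}

```text
time: 18.77
tool_pos: [0.3453, 0.3727, 0.255]
ee_rot: [-1.302, 1.049, -1.048]
force: [-0.8, -0.7, -0.1]
gripper_width: 0.641
```

```bash
python3 snap.py wrist:w23 top:t23 scene:s23
```

```text
t 18.9167 pos [0.3473 0.3698 0.254 ] phi 12.085020079766679 ydir [-0.0006 -0.0011 -1.    ] F [-0.0618 -0.4185  0.1772] T [ 0.0716 -0.0089 -0.01  ] w 0.6445357678420975 q [ 0.5785 -0.0337  1.7532 -0.0006  1.4232  0.3677]
```

View pics/w23.png

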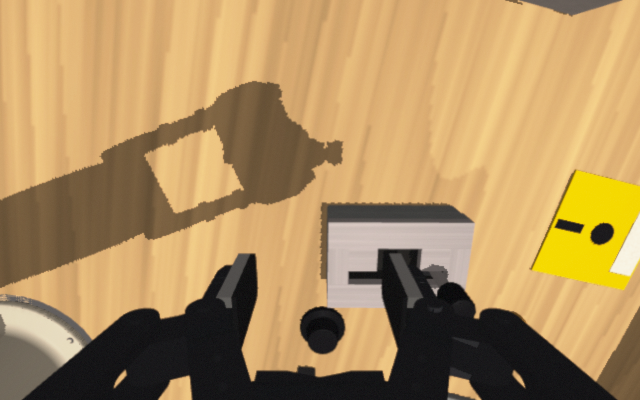

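View pics/t23.png

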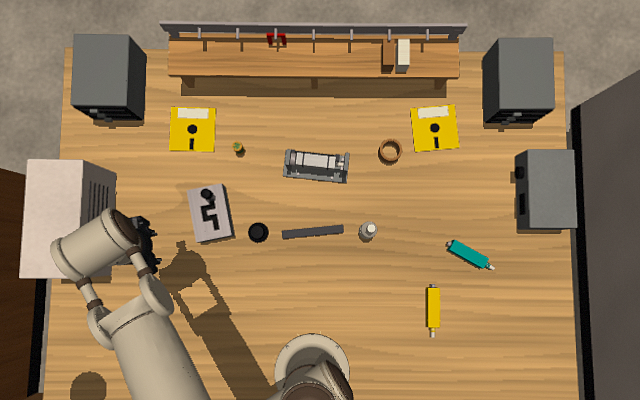

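View pics/s23.png

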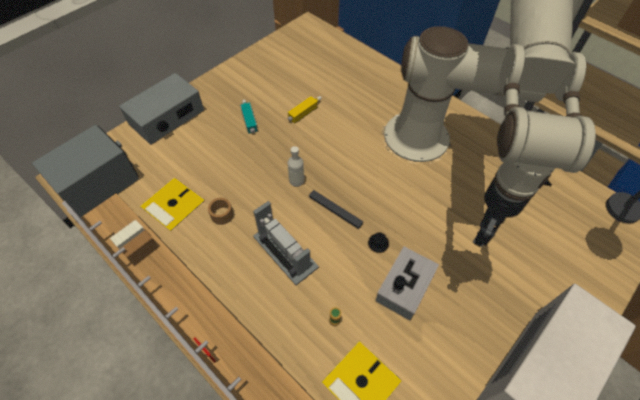

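Run:
```python
from m import *
crop(load("t23"),180,130,180,120,4,"t23a.png")
```

```text
(no output)
```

View pics/t23a.png

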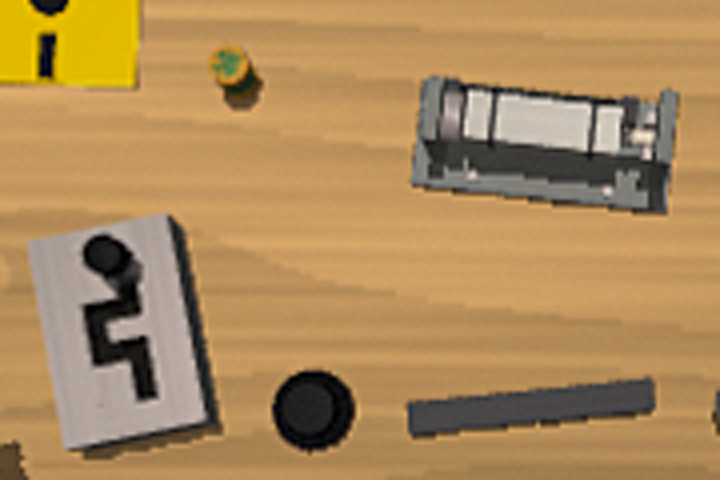

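Run:
```python
from m import *
print(G("t23",[(105,254)],180,130,4,.126), G("top0",[(260,398)],180,175,8,.126))
from bench import finish_job
print(finish_job())
```

```text
[[ 43.49107323 -14.64124005]] [[-42.63392054 -15.67428204]]
the job is handed in; nothing more can be done
None
```

The spindle is held in the feeder by its own spring, the feed lever is at the far end of its slot, and I handed the job in at about 19 s of the 61 s allowed.

- **Spindle:** I picked up the silver spindle and left the turquoise and yellow ones alone. I pressed the plunger on the tall plate above the prongs, lowered it, let the stub into the closed cup and released.
    - With the grip open, the wrist force dropped to about zero.
    - Later wrist, scene and top pictures show the nose between the prongs and the stub in the closed cup.
- **Feed lever:** I gripped the knob and moved it through all five straights until it met the end stop. The side force there rose to about 9 N and the lever moved no further. I then let go and backed the arm clear.
- **Final checks:**
    - In the last top picture the knob measures about gate (43.5, -14.6) mm, against a nominal (45, -13) mm. That camera also read the knob's starting position (gate y nominally -13 mm) as y -15.7 mm, so I put the difference down to measuring error.
    - By eye, the other objects look the same in the last pictures as at the start.
    - I saw no force above about 17 N at the wrist in the readings I took.
- **Disagreement:** While seating the spindle, 1 mm of sideways adjustment swung the side force between about -3.4 N and +3.6 N. The stub was rubbing in its cup, and the force fell away on release.

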